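# Close and tighten the cap nut of a worktop gas outlet

### The arm

A 6-joint arm with a two-finger parallel gripper is mounted at the origin on the work surface. World frame = base frame: x ahead of the robot, y to its left, z up, the work surface at z = 0. Lengths are in m, angles in rad, forces in N, time in s.
With the tool pointing down it reaches from about 0.35 to 0.775 m from the base axis. Payload 5.5 kg.
Tool frame: the origin (TCP) lies between the finger pads; the fingertips stand 19 mm ahead of it and the grasp point (between the pads) is the TCP; z points along the fingers, x is the direction in which the jaws open and shut, and the axes are right-handed (so a half turn about z gives the same grasp; the last joint's range is limited). The gripper opens to 85 mm and grips with 20 to 120 N. Pads are 22 mm wide; open, the fingers measure 114 mm over their backs; the gripper's body (76 mm by 85 mm) begins 54 mm behind the grasp point. The pads swing forward as they close: fully open they stand 13 mm farther back than shut.
Start: joints at [-1.463, 0.313, 0.046, 1.304, 0, 1.431], TCP at [0.141, -0.557, 0.25] pointing down, gripper open.
Joint ranges: [-2.76, 2.76], [-0.86, 1.69], [-1.03, 1.26], [-2.2, 2.34], [-1.47, 1.5], [-3.14, 3.14]. Speed limits (rad/s): [2.57, 2.57, 3.14, 3.14, 3.14, 3.14].

### API

Orientations are given as a unit quaternion [w, x, y, z].
In Python, from workcell import env gives the robot as it stands. The module is installed in compiled form; this text tells all that it offers.
- The arm moves only by the tool carry_out, never from a script. Its argument "steps" is a list of rows, each a list of 7 numbers: the gripper command: -1 is shut, 1 is fully open, values between are in proportion, then the shift along the tool's x, y, z in m, then the turn, a rotation vector about the tool's x, y, z in rad. A call has 1 to 20 rows; each row shifts and turns the commanded pose from where the row before left it, along the tool's axes as they then stand; what a row does not reach is not made up. A row lasts 1/8 s, in which the tool goes at most 62.5 mm and 10.7 degrees, less where a joint would pass 70% of its speed; a pose out of reach is approached as far as the arm can. A call with a gripper value outside its range is refused whole. The fingers move at their own pace and stop on an object; "grip_force" is the grip in N (left out, the last holds). Time passes only in rows, so rows that do not move let the fingers close. It gives the time, the measured TCP pose, the force and the opening at its end, in the units of the state.
- env.get_state(): the state, without advancing time (a new reading comes with each control period).
- env.read_camera(name): name is "scene" or "side" or "wrist"; returns a dict with "color" (480x640x3 uint8, red, green, blue), "K" (3x3 intrinsics, pixels), "dist" ([k1, k2, p1, p2, k3] as OpenCV has them; the pictures are not rectified), "R" (3x3) and "t" (3): a world point X has camera coordinates R X + t. Camera axes: x right, y down, z forward; pixel columns grow to the right and rows downward; lengths in m; the calibration is good to about 2 mm. A picture is of the moment at which its call begins. There is no depth.
- env.hand_in(): hands the job in, once; it reports no verdict.
The state is a dict: "clock": time; "joint_pos": joint angles; "qvel": joint speeds; "tau": joint torques, N m; "tcp_pos": TCP position; "orientation": TCP orientation; "wrist_force": force on the tool from outside, world axes, zero at the start; "ft_torque": the same for the moment, N m; "finger_gap": finger opening in m.
Only numpy, scipy, OpenCV 4.12 (cv2) and the standard library are available. Lean on these libraries where they do the work, as an engineer would, in place of code of your own. Each camera call takes 0.05 s, during which the arm holds its last target. There are 200 camera calls.

### The job

The brass cap nut on the gas outlet beside the hob is loose. Holding it in the fingers, turn it clockwise by hand until its white mark stands at the yellow mark on the collar and no further, and keep the wrench off it until then; after that take the open-ended wrench and, with the wrench alone, tighten the nut until it comes up against its stop, white mark at the green mark. Then lay the wrench flat on the blue rubber mat again, let go, and leave everything else standing where it is.

Things in the scene. Friction and masses are not known exactly. Their poses are not given: they have to be found in the camera images.
- outlet: gas outlet fixed on the worktop: 110 x 90 x 8 mm steel plate, upright brass post 28 mm across to 120 mm height, then a brass neck leaning 35 degrees from vertical towards the outlet's own -x (roughly towards the robot), carrying the nut. A yellow tap lever (not used) hangs on the +x side of the post, below 65 mm. Origin: centre of the plate's underside; x, y along the plate
- collar (a point): centre of the upper face of the fixed dark collar on the neck below the nut: 52 mm across, 6 mm thick, 8 mm below the nut's underside. z along the neck, outwards. On this face are the yellow mark at +30 degrees and the green mark at -30 degrees from x about z (x is the high side)
- nut_centre (a point): centre of the brass cap nut: hexagon 30 mm across flats, 24 mm high (12 mm either side of this point), a 3 mm cap of 24 mm diameter on top. Axes turn with the nut: z along its axis, outwards; flats face x and every 60 degrees from it about z; the white mark runs from centre to rim and down the side at +144.7 degrees from x. It does not shift along its axis as it turns
- capnut (a joint): turn of the cap nut in rad, growing clockwise seen from above. Starts loose at 0.1 to 0.6. At 2.0 the white mark stands at the yellow mark, at 3.05 at the green mark, where it meets a hard stop. It stays where it is left; turning it back takes 0.9 N m or more. The resistance grows steadily as it tightens: 0.15 N m at 0.1 rad, 0.3 at 0.6, 0.6 at the yellow mark, 0.9 N m just before the stop
- wrench: open-ended steel wrench, 0.3 kg, 14 mm thick, 225 mm long, lying flat on the mat; either face fits the nut. Origin: on its underside, under the centre of the jaw; x runs out of the jaw's mouth, z through its thickness (up as it lies). The handle is 20 mm wide from 50 to 190 mm behind the origin (-x); the head is 54 mm wide
- wrench_jaw (a point): centre of the jaw at mid thickness, axes as the wrench; coincides with nut_centre when the wrench sits fully on the nut. Gap 32 mm wide along y (for the 30 mm nut, so it slides on along x if within 7 degrees of two flats), throat 18 mm behind this point, prongs reach 12 mm ahead of it, then flared tips to 22 mm
- wrench_grip (a point): on the handle, 115 mm behind the jaw centre, mid thickness; a good place to hold it, with the fingers across its 20 mm width
- wrench_end (a point): near the rounded end of the wrench's handle, 190 mm behind the jaw centre, mid thickness
- mat: blue rubber mat fixed on the worktop, 340 mm (x) by 240 mm (y), 4 mm thick; origin: centre of its underside
- jar_blue: amber glass storage jar, 72 mm across, 130 mm high, blue lid; origin: centre of its underside. A bystander
- jar_red: amber glass storage jar, 72 mm across, 130 mm high, red lid; origin: centre of its underside. A bystander
- jar_yellow: amber glass storage jar, 72 mm across, 130 mm high, yellow lid; origin: centre of its underside. A bystander
- spare_ring: spare brass ring, 40 mm outside, 24 mm hole, 10 mm high, lying on the mat; origin: centre of its underside. A bystander
- screwdriver: screwdriver lying along x on the mat, handle to -x, about 20 cm long; origin about midway. A bystander
- tub: round sealant tub, 68 mm across, 60 mm high; origin: centre of its underside. A bystander
- mug: white mug, 80 mm across, 95 mm high; origin: centre of its underside. A bystander
Things that resemble listed ones, but are neither listed nor needed, are in the scene too. What is shaped like the outlet but purple is not meant. There is more than one size of the wrench; the one meant has the size given above.

How it is judged:
By the outcome, as a careful person would: the job done as asked, in the order asked, and still so for the second after the job is handed in, with the robot touching nothing.
It also fails if it takes over 72 s, if anything falls off the work surface, if the arm or the gripper's body presses on something with over 40 N, if the wrist force passes 120 N, or if a joint passes its speed limit or range.

## Working session

There is one attempt and no reset: what is moved stays moved. The work goes in short steps, Python scripts to look and compute and a tool call to move; the robot and the scene stay as the last step left them, time stands still between calls to the robot, and variables do not carry over. Pictures are saved under pics/ and viewed, about 8 in all and at most 12, crops included, and the job is handed in when it is done.

Besides the shell and the picture viewer there is one more tool, called after ">>>" as name([rows], argument=value, ...), one row to a line, values as JSON. carry_out: Moves the arm, as the interface text tells. Its arguments: {"type":"object","properties":{"steps":{"type":"array","items":{"type":"array","items":{"type":"number"}}},"grip_force":{"type":"number"}},"required":["steps"]}

```bash
mkdir -p pics; python3 - <<'E'
from workcell import env
import cv2,pickle
print(env.get_state())
for n in ["scene","side"]:
    c=env.read_camera(n); pickle.dump(c,open(f"{n}.pkl","wb"))
    print(n,c["K"],c["dist"],c["R"],c["t"])
    cv2.imwrite(f"pics/{n}0.png",c["color"][:,:,::-1])
E
```

```text
{'clock': 0.0, 'joint_pos': array([-1.46259461e+00,  3.14035692e-01,  4.49227787e-02,  1.30360877e+00,
        3.60256331e-06,  1.43118470e+00]), 'qvel': array([ 0.00054411, -0.00048637,  0.00033471,  0.00169612, -0.0012796 ,
       -0.000896  ]), 'tau': array([ 2.82686888e-04, -4.80630255e+01,  2.98530650e+01,  1.93366909e-02,
       -5.67388525e-06, -9.54896194e-06]), 'tcp_pos': array([ 0.14096867, -0.55692997,  0.2493658 ]), 'orientation': array([-6.92574852e-04,  7.89076527e-01, -6.14294154e-01, -6.68647444e-04]), 'wrist_force': array([-0.01925567,  0.55461235, -0.21200054]), 'ft_torque': array([ 0.0178084 ,  0.00200728, -0.02390923]), 'finger_gap': 0.08589457795053597}
scene [[523.23568002   0.         322.21522639]
 [  0.         523.23568002 244.88062202]
 [  0.           0.           1.        ]] [-0.09216383  0.          0.          0.          0.        ] [[ 0.14527358  0.9893107  -0.01264582]
 [ 0.75940019 -0.11968742 -0.63952034]
 [-0.63419787  0.08330217 -0.76867016]] [-0.14779386 -0.32424383  1.37705412]
side [[464.83631496   0.         319.96746728]
 [  0.         464.83631496 243.57137919]
 [  0.           0.           1.        ]] [0.01450219 0.         0.         0.         0.        ] [[-0.76464855 -0.64422855 -0.01679797]
 [-0.48709338  0.59481562 -0.6394798 ]
 [ 0.42196284 -0.48079512 -0.76862437]] [0.46106638 0.30859458 0.97601068]
```

View pics/scene0.png

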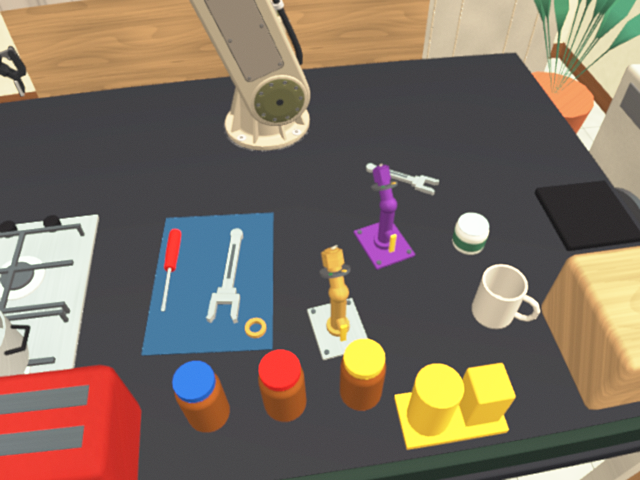

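View pics/side0.png

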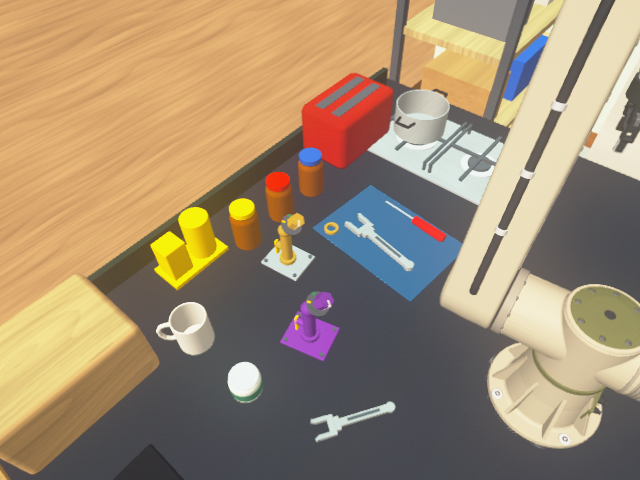

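Candidates: the brass outlet at scene (337,300) versus the purple one at (385,225). The wrench on the mat is at (230,275), and another wrench is off the mat at (405,178). I'd choose the brass outlet and the mat wrench, and will check this by measuring sizes in zoomed crops.

```bash
cat > h.py <<'E'
import numpy as np,cv2,pickle
def ray(c,uv):
    p=cv2.undistortPoints(np.array([[uv]],float),c["K"],c["dist"])[0,0]
    d=c["R"].T@np.array([p[0],p[1],1]); o=-c["R"].T@c["t"]; return o,d/np.linalg.norm(d)
def onz(c,uv,z):
    o,d=ray(c,uv); return o+d*(z-o[2])/d[2]
def proj(c,X):
    return cv2.projectPoints(np.atleast_2d(X).astype(float),cv2.Rodrigues(c["R"])[0],c["t"],c["K"],c["dist"])[0][:,0]
def tri(obs):
    A=np.zeros((3,3));b=np.zeros(3)
    for c,uv in obs:
        o,d=ray(c,uv);M=np.eye(3)-np.outer(d,d);A+=M;b+=M@o
    return np.linalg.solve(A,b)
def load(n): return pickle.load(open(n+".pkl","rb"))
E
python3 - <<'E'
from h import *
a=load("scene")["color"][:,:,::-1];b=load("side")["color"][:,:,::-1]
def crop(i,x,y,w,h,s): return cv2.resize(i[y:y+h,x:x+w],None,fx=s,fy=s,interpolation=cv2.INTER_CUBIC)
# left: scene outlet (x from 300,y from 235), 80x130 ; mid scene wrench ; right side outlet
A=crop(a,300,235,80,125,4); B=crop(a,190,220,90,125,4) 
im=np.hstack([A,B]); 
cv2.imwrite("pics/c1.png",im)
C=crop(b,255,200,70,85,5);D=crop(b,335,200,90,85,5);cv2.imwrite("pics/c2.png",np.hstack([C,D]))
s,d=load("scene"),load("side")
for n,p,q in [("matw end",(237,232),(409,267)),]: print(n,onz(s,p,.011),onz(d,q,.011))
print("mat jaw tips",onz(s,(210,320),.018),onz(s,(236,320),.018))
print("other wrench",onz(s,(369,167),.007),onz(s,(436,187),.007))
E
```

```text
matw end [ 0.38555724 -0.0913434   0.011     ] [ 0.38586106 -0.09154457  0.011     ]
mat jaw tips [ 0.60270688 -0.15014305  0.018     ] [ 0.60988569 -0.10187044  0.018     ]
other wrench [0.22359878 0.22984905 0.007     ] [0.31486342 0.36909657 0.007     ]
```

View pics/c1.png

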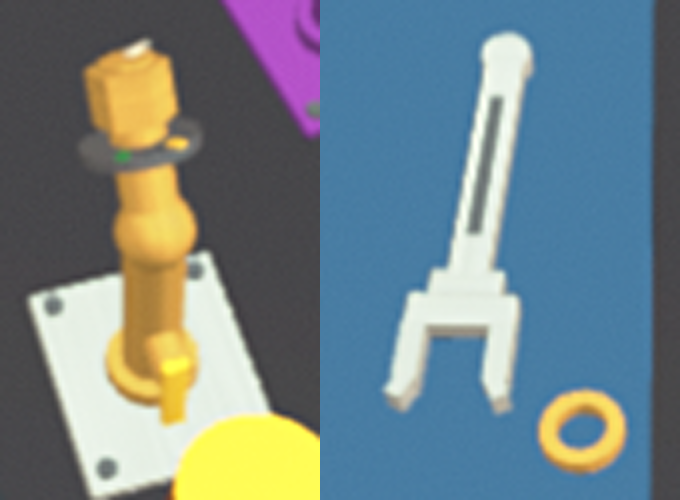

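View pics/c2.png

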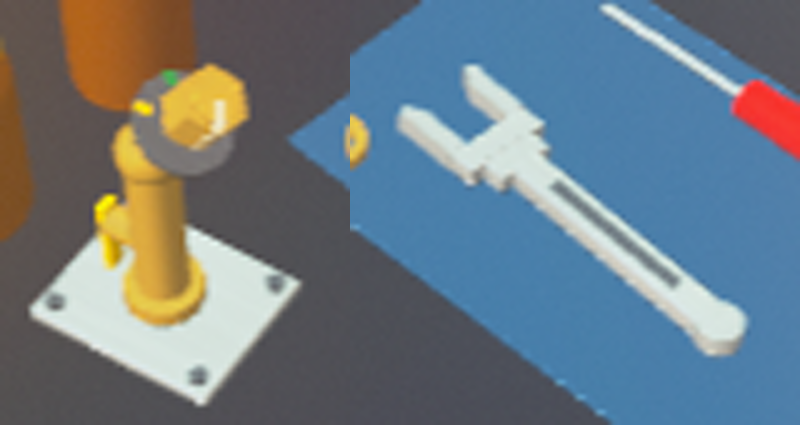

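The mat wrench measures about 0.222 m from tips to end and the other about 0.166 m, so the one on the mat is meant. In c1, the plate corners are at scene (351.8,298), (307.5,309.5) and (323,359.5), and the white mark is at about (334,247). c2 shows the same outlet and wrench in the side view. Next I'll fit the outlet and wrench poses.

```bash
cat > fit.py <<'E'
from h import *
from scipy.optimize import least_squares
from scipy.spatial.transform import Rotation as Ro
s,d=load("scene"),load("side")
A=lambda x,y:(300+x/4,235+y/4); B=lambda x,y:(190+(x-320)/4,220+y/4)
C=lambda x,y:(255+x/5,200+y/5); D=lambda x,y:(335+(x-350)/5,200+y/5)
a=np.radians(35)
def neck(p):
    Rz=Ro.from_euler('z',p[2]).as_matrix(); z=np.array([-np.sin(a),0,np.cos(a)]); x=np.array([np.cos(a),0,np.sin(a)])
    R=Rz@np.column_stack([x,np.cross(z,x),z]); o=np.array([p[0],p[1],0])+Rz@np.array([0,0,.12])
    return o+R[:,2]*p[3],R,Rz
def ang(t): t=np.radians(t); return np.array([np.cos(t),np.sin(t),0])
def model(p):
    c,R,Rz=neck(p); O=np.array([p[0],p[1],0])
    corner=lambda i,j:O+Rz@np.array([i*.055,j*.045,.008])
    out=[(s,corner(-1,1),A(207,252)),(s,corner(-1,-1),A(30,298)),(s,corner(1,-1),A(92,498)),
     (d,corner(1,1),C(30,312)),(d,corner(-1,1),C(203,404)),(d,corner(-1,-1),C(300,284))]
    for t,u,v in [(30,A(177,143),C(143,108)),(-30,A(123,156),C(170,76))]:
        X=c+R@ang(t)*p[4]; out+=[(s,X,u),(d,X,v)]
    return out
f=lambda p:np.concatenate([(proj(k,X)[0]-uv) for k,X,uv in model(p)])
if __name__=="__main__":
    o=onz(s,(337,330),.008)
    r=least_squares(f,[o[0],o[1],0,.05,.022]); print(r.x,np.round(r.fun.reshape(-1,2),1).tolist())
    c,R,Rz=neck(r.x); print("collar",c,"nut",c+.02*R[:,2],"z",R[:,2],"yaw",np.degrees(r.x[2]))
    np.save("outlet.npy",r.x)
    # wrench: end points and jaw corners (top face z=.018)
    P={"inner throat L":B(428,328),"inner throat R":B(488,328),"tipL":B(388,395),"tipR":B(497,403),"end":B(508,38)}
    for k,v in P.items(): print(k,onz(s,v,.018))
    for k,v in {"tipA":D(470,68),"tipB":D(403,110),"thr1":D(478,172),"thr2":D(527,135),"end":D(742,318)}.items(): print(k,onz(d,v,.018))
E
python3 fit.py
```

```text
[0.64524564 0.08354995 0.1453904  0.04149606 0.02140795] [[-0.7, -1.4], [-1.2, -1.3], [-0.1, -1.5], [-1.9, -0.7], [-1.0, -1.0], [-1.1, -1.3], [-1.1, -0.4], [-1.4, -0.0], [-0.1, -0.5], [-1.6, 0.5]]
collar [0.62169559 0.08010167 0.15399158] nut [0.61034509 0.07843969 0.17037462] z [-0.56752487 -0.08309902  0.81915204] yaw 8.330256491550788
inner throat L [ 0.56424799 -0.13626772  0.018     ]
inner throat R [ 0.56855225 -0.10771744  0.018     ]
tipL [ 0.59913274 -0.15570744  0.018     ]
tipR [ 0.61103372 -0.10517841  0.018     ]
end [ 0.38475124 -0.09034999  0.018     ]
tipA [ 0.5915078  -0.15445226  0.018     ]
tipB [ 0.60078959 -0.10629539  0.018     ]
thr1 [ 0.54234224 -0.09637152  0.018     ]
thr2 [ 0.53779086 -0.13418015  0.018     ]
end [ 0.38103198 -0.10256384  0.018     ]
```

```bash
cat > plan.py <<'E'
from fit import *
def state():
    from workcell import env
    st=env.get_state(); q=st["orientation"]; return st,Ro.from_quat([q[1],q[2],q[3],q[0]])
def toolR(phi,p,Rn=None):
    "tool orientation: z=-neck z, x at angle phi deg in collar frame"
    c,R,_=neck(p); x=R@ang(phi); z=-R[:,2]; return Ro.from_matrix(np.column_stack([x,np.cross(z,x),z]))
def rows(P0,R0,P1,R1,N=None,v=.05,w=.15):
    rv=(R0.inv()*R1).as_rotvec(); D=np.linalg.norm(P1-P0)
    N=N or int(np.ceil(max(D/v,np.linalg.norm(rv)/w,1))); r=Ro.from_rotvec(rv/N)
    M=sum(Ro.from_rotvec(rv/N*i).as_matrix() for i in range(N))
    d=np.linalg.solve(M,R0.inv().apply(P1-P0)); print(N,"x",np.round(d,5).tolist(),np.round(rv/N,4).tolist()); return d,rv/N
E
python3 - <<'E'
from plan import *
p=np.load("outlet.npy"); c,R,_=neck(p); nut=c+.02*R[:,2]
st,R0=state(); P0=st["tcp_pos"]
for n,u,z in [("purple plate",(385,243),.008),("purple nut",(382,178),.17),("jarY",(363,356),.13),("jarR",(281,370),.13),("tub",(472,222),.06),("mug",(505,280),.095),("ring",(256,328),.01),("sd handle",(173,247),.02),("sd tip",(164,308),.01)]: print(n,onz(s,u,z))
T=nut+.13*R[:,2]; print("target",T)
via=np.array([.40,-.30,.33]); Rv=R0
rows(P0,R0,T,toolR(90,p))
E
```

```text
purple plate [0.46235031 0.214658   0.008     ]
purple nut [0.43536555 0.20194849 0.17      ]
jarY [0.77526881 0.1000508  0.13      ]
jarR [ 0.77960725 -0.02594458  0.13      ]
tub [0.47731556 0.38940792 0.06      ]
mug [0.6503176  0.38521795 0.095     ]
ring [ 0.62768504 -0.06666198  0.01      ]
sd handle [ 0.4141672  -0.22495967  0.02      ]
sd tip [ 0.55739571 -0.23978574  0.01      ]
target [0.53656686 0.06763681 0.27686439]
21 x [0.03304, -0.04107, -0.00712] [-0.0023, 0.0436, -0.1382]
```

```bash
cat >> plan.py <<'E'
def line(P0,R0,P1,R1,g,N=None,v=.055,w=.17,fmt=True):
    "straight line, even turn: print rows in tool axes"
    rv=(R0.inv()*R1).as_rotvec(); D=np.linalg.norm(P1-P0)
    N=N or int(np.ceil(max(D/v,np.linalg.norm(rv)/w,1)))
    L=[[g]+np.round((R0*Ro.from_rotvec(rv*i/N)).inv().apply((P1-P0)/N),4).tolist()+np.round(rv/N,4).tolist() for i in range(N)]
    print(N,str(L).replace(" ","")) 
E
python3 - <<'E'
from plan import *
p=np.load("outlet.npy"); c,R,_=neck(p); nut=c+.02*R[:,2]
st,R0=state(); line(st["tcp_pos"],R0,nut+.13*R[:,2],toolR(90,p),1,N=20)
E
```

```text
20 [[1,-0.0254,-0.0268,-0.0013,-0.0025,0.0458,-0.1452],[1,-0.0212,-0.0302,-0.0025,-0.0025,0.0458,-0.1452],[1,-0.0165,-0.033,-0.0034,-0.0025,0.0458,-0.1452],[1,-0.0114,-0.035,-0.0041,-0.0025,0.0458,-0.1452],[1,-0.006,-0.0362,-0.0046,-0.0025,0.0458,-0.1452],[1,-0.0005,-0.0367,-0.0048,-0.0025,0.0458,-0.1452],[1,0.0051,-0.0363,-0.0048,-0.0025,0.0458,-0.1452],[1,0.0105,-0.0352,-0.0046,-0.0025,0.0458,-0.1452],[1,0.0157,-0.0333,-0.004,-0.0025,0.0458,-0.1452],[1,0.0205,-0.0306,-0.0033,-0.0025,0.0458,-0.1452],[1,0.0248,-0.0273,-0.0023,-0.0025,0.0458,-0.1452],[1,0.0286,-0.0234,-0.0012,-0.0025,0.0458,-0.1452],[1,0.0317,-0.0191,0.0002,-0.0025,0.0458,-0.1452],[1,0.0341,-0.0143,0.0016,-0.0025,0.0458,-0.1452],[1,0.0357,-0.0092,0.0032,-0.0025,0.0458,-0.1452],[1,0.0365,-0.004,0.0048,-0.0025,0.0458,-0.1452],[1,0.0364,0.0013,0.0065,-0.0025,0.0458,-0.1452],[1,0.0355,0.0065,0.0082,-0.0025,0.0458,-0.1452],[1,0.0338,0.0115,0.0098,-0.0025,0.0458,-0.1452],[1,0.0313,0.0162,0.0113,-0.0025,0.0458,-0.1452]]
```

>>> carry_out([
  [1,-0.0254,-0.0268,-0.0013,-0.0025,0.0458,-0.145],
  [1,-0.0212,-0.0302,-0.0025,-0.0025,0.0458,-0.145],
  [1,-0.0165,-0.033,-0.0034,-0.0025,0.0458,-0.145],
  [1,-0.0114,-0.035,-0.0041,-0.0025,0.0458,-0.145],
  [1,-0.006,-0.0362,-0.0046,-0.0025,0.0458,-0.145],
  [1,-0.0005,-0.0367,-0.0048,-0.0025,0.0458,-0.145],
  [1,0.005,-0.0363,-0.0048,-0.0025,0.0458,-0.145],
  [1,0.0105,-0.0352,-0.0046,-0.0025,0.0458,-0.145],
  [1,0.0157,-0.0333,-0.004,-0.0025,0.0458,-0.145],
  [1,0.0205,-0.0306,-0.0033,-0.0025,0.0458,-0.145],
  [1,0.0248,-0.0273,-0.0023,-0.0025,0.0458,-0.145],
  [1,0.0286,-0.0234,-0.0012,-0.0025,0.0458,-0.145],
  [1,0.0317,-0.019,0.0002,-0.0025,0.0458,-0.145],
  [1,0.0341,-0.0143,0.0016,-0.0025,0.0458,-0.145],
  [1,0.0357,-0.0092,0.0032,-0.0025,0.0458,-0.145],
  [1,0.0365,-0.004,0.0048,-0.0025,0.0458,-0.145],
  [1,0.0364,0.0013,0.0065,-0.0025,0.0458,-0.145],
  [1,0.0355,0.0065,0.0082,-0.0025,0.0458,-0.145],
  [1,0.0338,0.0115,0.0098,-0.0025,0.0458,-0.145],
  [1,0.0313,0.0162,0.0113,-0.0025,0.0458,-0.145],
])

```text
clock: 2.6
tcp_pos: [0.5373, 0.0681, 0.2761]
orientation: [0.197, 0.622, 0.722, 0.227]
wrist_force: [1.1, -0.4, -0.3]
finger_gap: 0.0855
```

```bash
python3 - <<'E'
from plan import *
from workcell import env
p=np.load("outlet.npy"); c,R,_=neck(p); nut=c+.02*R[:,2]
st,R0=state(); print(st["clock"],st["joint_pos"],st["tcp_pos"])
w=env.read_camera("wrist"); pickle.dump(w,open("w1.pkl","wb")); st,R0=state()
print("cam in tool",R0.inv().apply(-w["R"].T@w["t"]-st["tcp_pos"]), "cam z in tool",R0.inv().apply(w["R"][2]))
print(w["K"],w["dist"]);print(proj(w,[nut,c]),nut)
cv2.imwrite("pics/w1.png",w["color"][:,:,::-1])
E
```

```text
2.6 [-0.09333914 -0.19998164 -0.62664939  0.5462855   0.13517012 -0.20006135] [0.53734244 0.06810838 0.27606049]
cam in tool [-0.00054415 -0.08148753 -0.12334058] cam z in tool [-0.00366175  0.30837954  0.95125635]
[[426.35301371   0.         316.04638193]
 [  0.         426.35301371 237.49110438]
 [  0.           0.           1.        ]] [-0.04443148  0.          0.          0.          0.        ]
[[314.92023506 232.79469898]
 [314.98637435 223.72326044]] [0.61034509 0.07843969 0.17037462]
```

View pics/w1.png

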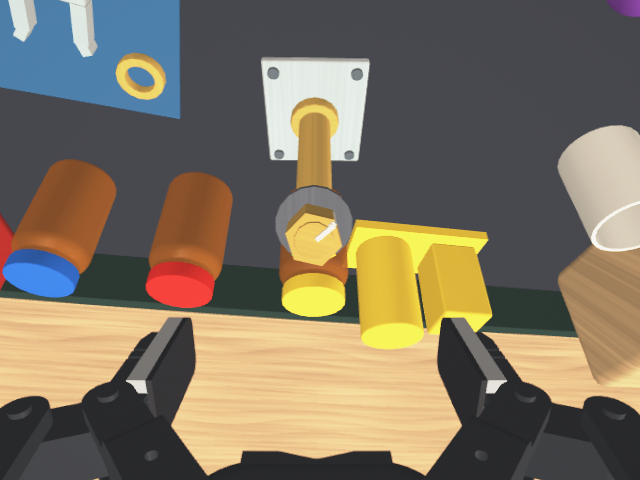

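The wrist view shows the nut's hexagon at about (315,237) on the grey collar, with the white mark running from the cap centre towards (336,224). I'll zoom on it with a model overlay.

```bash
python3 - <<'E'
from plan import *
p=np.load("outlet.npy"); c,R,_=neck(p); nut=c+.02*R[:,2]
w=load("w1"); im=w["color"][:,:,::-1]
x,y,S=265,180,8
z=cv2.resize(im[y:y+95,x:x+100],None,fx=S,fy=S,interpolation=cv2.INTER_CUBIC)
raw=z.copy()[:, :]
def P(X): return ((proj(w,X)-[x,y]+.5)*S-.5).astype(int)
t=np.linspace(0,360,60)
cv2.polylines(z,[P([c+R@ang(a)*.026 for a in t])],True,(255,0,255),1)
cv2.polylines(z,[P([nut+R@(ang(a)*.012+[0,0,.015]) for a in t])],True,(0,255,0),1)
for a in (30,-30): cv2.line(z,*map(tuple,P([c+R@ang(a)*.016,c+R@ang(a)*.026])),(255,255,0),1)
cv2.imwrite("pics/w1c.png",z)
g=cv2.cvtColor(im,cv2.COLOR_BGR2HSV); m=(g[...,1]<70)&(g[...,2]>200)
m[:215]=0;m[255:]=0;m[:,:300]=0;m[:,350:]=0
v,u=np.nonzero(m); print(list(zip(u,v)))
E
```

```text
[(np.int64(333), np.int64(221)), (np.int64(331), np.int64(222)), (np.int64(332), np.int64(222)), (np.int64(333), np.int64(222)), (np.int64(334), np.int64(222)), (np.int64(330), np.int64(223)), (np.int64(331), np.int64(223)), (np.int64(332), np.int64(223)), (np.int64(333), np.int64(223)), (np.int64(334), np.int64(223)), (np.int64(335), np.int64(223)), (np.int64(329), np.int64(224)), (np.int64(330), np.int64(224)), (np.int64(331), np.int64(224)), (np.int64(332), np.int64(224)), (np.int64(333), np.int64(224)), (np.int64(334), np.int64(224)), (np.int64(335), np.int64(224)), (np.int64(336), np.int64(224)), (np.int64(328), np.int64(225)), (np.int64(329), np.int64(225)), (np.int64(330), np.int64(225)), (np.int64(331), np.int64(225)), (np.int64(332), np.int64(225)), (np.int64(333), np.int64(225)), (np.int64(334), np.int64(225)), (np.int64(335), np.int64(225)), (np.int64(328), np.int64(226)), (np.int64(329), np.int64(226)), (np.int64(330), np.int64(226)), (np.int64(331), np.int64(226)), (np.int64(332), np.int64(226)), (np.int64(333), np.int64(226)), (np.int64(334), np.int64(226)), (np.int64(3
[... 3096 characters left out ...]
.int64(323), np.int64(237)), (np.int64(315), np.int64(238)), (np.int64(316), np.int64(238)), (np.int64(317), np.int64(238)), (np.int64(318), np.int64(238)), (np.int64(319), np.int64(238)), (np.int64(320), np.int64(238)), (np.int64(321), np.int64(238)), (np.int64(322), np.int64(238)), (np.int64(315), np.int64(239)), (np.int64(316), np.int64(239)), (np.int64(317), np.int64(239)), (np.int64(318), np.int64(239)), (np.int64(319), np.int64(239)), (np.int64(320), np.int64(239)), (np.int64(321), np.int64(239)), (np.int64(316), np.int64(240)), (np.int64(317), np.int64(240)), (np.int64(318), np.int64(240)), (np.int64(319), np.int64(240)), (np.int64(317), np.int64(241)), (np.int64(318), np.int64(241))]
```

View pics/w1c.png

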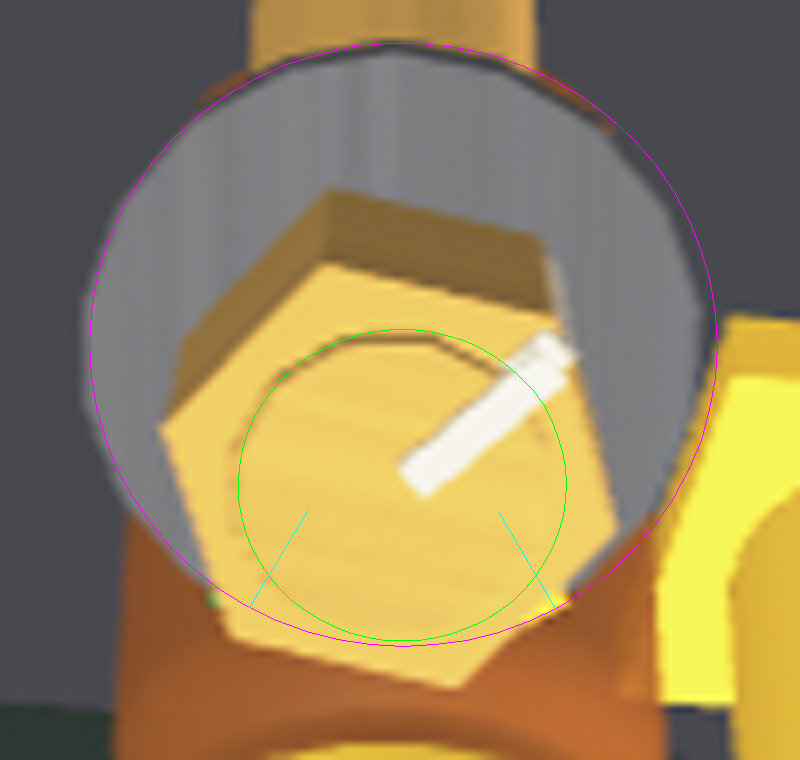

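The overlay agrees to about 1 px. Now I'll fit the nut centre and turn from the hexagon's corners.

```bash
python3 - <<'E'
from plan import *
p=np.load("outlet.npy"); c,R,_=neck(p); nut=c+.02*R[:,2]
w=load("w1"); px=lambda a:(np.array(a,float)+.5)/8-.5+[265,180]
top=px([(163,430),(327,263),(555,320),(617,528),(457,688),(230,638)]); bot=px([(183,340),(330,188),(540,235)])
rc=.015/np.cos(np.pi/6)
def pts(v,full=False):
    dR=Ro.from_rotvec([v[4],v[5],0]).as_matrix() if len(v)>4 else np.eye(3)
    n=nut+R@v[:3]; q=np.degrees(v[3])
    # image: top corners in order; corner k at angle -q+30+60k
    T=[n+R@dR@(ang(-q+a)*rc+[0,0,.012]) for a in ORD]; Bt=[n+R@dR@(ang(-q+a)*rc-[0,0,.012]) for a in ORD[:3]]
    return np.array(T+Bt)
obs=np.vstack([top,bot]); best=None
for o in range(6):
  for sg in (1,-1):
    ORD=[30+60*((o+sg*k)%6) for k in range(6)]
    for n in (4,6):
      r=least_squares(lambda v:(proj(w,pts(v))-obs).ravel(),[0,0,0,.35]+[0]*(n-4))
      if .0<r.x[3]<.8 and r.cost<20: print(o,sg,np.round(r.x,4),r.cost,np.round(nut+R@r.x[:3],4))
# mark angle on cap top: centreline (411,480)->(555,355) px
m=px([(411,480),(550,362)])
for u in m:
    o,d=ray(w,u); N=R[:,2]; P=nut+.015*N; X=o+d*((P-o)@N)/(d@N); X=R.T@(X-P); print("mark pt",X, np.degrees(np.arctan2(X[1],X[0])))
    
E
```

```text
4 -1 [ 0.0009 -0.0009 -0.0013  0.2319] 0.473921003545105 [0.6119 0.0778 0.1698]
4 -1 [ 0.0009 -0.0009 -0.0014  0.2348 -0.0083 -0.0007] 0.3896030308597648 [0.612  0.0778 0.1698]
mark pt [-5.84093650e-04  6.25175296e-04  2.76141600e-17] 133.05427894822728
mark pt [-9.59892945e-03  1.06260230e-02 -1.21337545e-17] 132.0928180286943
```

```bash
python3 - <<'E'
from plan import *
p=np.load("outlet.npy"); c,R,_=neck(p); nut=np.array([.6119,.0778,.1698]); np.save("nut.npy",nut)
st,R0=state(); T=toolR(106.7,p)
line(st["tcp_pos"],R0,nut+.035*R[:,2],T,1,N=4); line(nut+.035*R[:,2],T,nut+.005*R[:,2],T,1,N=2)
E
```

```text
4 [[1,-0.0007,-0.0005,0.0236,0.0008,-0.0005,-0.0706],[1,-0.0007,-0.0006,0.0236,0.0008,-0.0005,-0.0706],[1,-0.0006,-0.0006,0.0236,0.0008,-0.0005,-0.0706],[1,-0.0006,-0.0006,0.0236,0.0008,-0.0005,-0.0706]]
2 [[1,-0.0,0.0,0.015,0.0,0.0,0.0],[1,-0.0,0.0,0.015,0.0,0.0,0.0]]
```

>>> carry_out([
  [1,-0.0007,-0.0005,0.0236,0.001,-0.0005,-0.0706],
  [1,-0.0007,-0.0006,0.0236,0.001,-0.0005,-0.0706],
  [1,-0.0006,-0.0006,0.0236,0.0005,-0.0005,-0.0706],
  [1,-0.0006,-0.0006,0.0236,0.0005,-0.0005,-0.0706],
  [1,0,0,0.01,0,0,0],
  [1,0,0,0.01,0,0,0],
  [1,0,0,0.01,0,0,0],
  [1,0,0,0,0,0,0],
])

```text
clock: 3.65
tcp_pos: [0.6067, 0.0737, 0.173]
orientation: [0.227, 0.517, 0.802, 0.195]
wrist_force: [0.6, 0.5, -0.3]
finger_gap: 0.0853
```

```bash
cat > chk.py <<'E'
from plan import *
p=np.load("outlet.npy"); c,R,_=neck(p); nut=np.load("nut.npy")
st,R0=state(); M=R.T@R0.as_matrix(); x=M[:,0]
print("t %.2f"%st["clock"],"tcp-nut (collar axes) mm",np.round(R.T@(st["tcp_pos"]-nut)*1e3,1),"phi %.1f"%np.degrees(np.arctan2(x[1],x[0])),"tilt",np.round(np.degrees(M[:2,2]),1),"gap %.4f"%st["finger_gap"],"F",np.round(R.T@st["wrist_force"],1),"T",np.round(R.T@st["ft_torque"],2),"q",np.round(st["joint_pos"],2))
E
python3 chk.py
```

```text
t 3.65 tcp-nut (collar axes) mm [-2.8 -3.3  5.9] phi 106.1 tilt [-0.1 -0.3] gap 0.0853 F [ 0.4  0.4 -0.7] T [ 0.    0.53 -0.01] q [-0.06  0.04 -0.69  0.24  0.11 -0.45]
```

>>> carry_out([
  [1,0.0024,0.0036,0.001,0,0,-0.01],
  [1,0,0,0,0,0,0],
  [1,0,0,0,0,0,0],
])

```text
clock: 4.03
tcp_pos: [0.6093, 0.0774, 0.1748]
orientation: [0.229, 0.513, 0.804, 0.194]
wrist_force: [0.1, -0.6, -0.3]
finger_gap: 0.0852
```

```bash
python3 chk.py
```

```text
t 4.03 tcp-nut (collar axes) mm [ 0.7 -0.   5.6] phi 106.7 tilt [-0.1 -0.3] gap 0.0852 F [-0.2 -0.6 -0.3] T [-0.    0.53 -0.01] q [-0.05  0.04 -0.68  0.24  0.11 -0.46]
```

Centred, so I'll close on the nut.

>>> carry_out([
  [0,0,0,0,0,0,0],
  [-0.2,0,0,0,0,0,0],
  [-0.3,0,0,0,0,0,0],
  [-0.5,0,0,0,0,0,0],
  [-1,0,0,0,0,0,0],
  [-1,0,0,0,0,0,0],
  [-1,0,0,0,0,0,0],
  [-1,0,0,0,0,0,0],
], grip_force=100)

```text
clock: 5.03
tcp_pos: [0.609, 0.0771, 0.1746]
orientation: [0.229, 0.513, 0.804, 0.194]
wrist_force: [-4.9, -1.9, 5.9]
finger_gap: 0.028
```

```bash
python3 chk.py
```

```text
t 5.03 tcp-nut (collar axes) mm [ 0.3 -0.3  5.6] phi 106.7 tilt [-0.1 -0.3] gap 0.0280 F [-0.9 -1.2  7.8] T [-0.22  0.79 -0.05] q [-0.06  0.04 -0.68  0.24  0.11 -0.46]
```

>>> carry_out([
  [-1,0,0,0,0,0,0.1],
  [-1,0,0,0,0,0,0.1],
  [-1,0,0,0,0,0,0.1],
  [-1,0,0,0,0,0,0.1],
  [-1,0,0,0,0,0,0.1],
  [-1,0,0,0,0,0,0.1],
  [-1,0,0,0,0,0,0.1],
  [-1,0,0,0,0,0,0.1],
  [-1,0,0,0,0,0,0.1],
  [-1,0,0,0,0,0,0.1],
  [-1,0,0,0,0,0,0.1],
  [-1,0,0,0,0,0,0.1],
  [-1,0,0,0,0,0,0.1],
  [-1,0,0,0,0,0,0.1],
  [-1,0,0,0,0,0,0.1],
  [-1,0,0,0,0,0,0],
  [-1,0,0,0,0,0,0],
])

```text
clock: 7.15
tcp_pos: [0.6088, 0.0762, 0.1744]
orientation: [0.036, 0.924, 0.237, 0.298]
wrist_force: [-6.4, -3.8, 5.1]
finger_gap: 0.0288
```

```bash
python3 chk.py; cat > look.py <<'E'
import sys
from plan import *
from workcell import env
n=sys.argv[1]; p=np.load("outlet.npy"); c,R,_=neck(p); nut=np.load("nut.npy")
out=[]
for k in sys.argv[2:]:
    w=env.read_camera(k); pickle.dump(w,open(f"{n}_{k}.pkl","wb")); u=proj(w,nut+.005*R[:,2])[0]; x,y=int(u[0]-40),int(u[1]-40)
    if k=="wrist": x,y=int(u[0]-60),int(u[1]-60)
    h=80 if k!="wrist" else 120
    x,y=max(x,0),max(y,0); out.append(cv2.resize(w["color"][y:y+h,x:x+h,::-1],(400,400),interpolation=cv2.INTER_CUBIC)); print(k,x,y,"scale",400/h)
cv2.imwrite(f"pics/{n}.png",np.hstack(out))
E
python3 look.py n1 scene side
```

```text
t 7.15 tcp-nut (collar axes) mm [-0.1 -1.1  5.7] phi 20.6 tilt [-0.1 -0.4] gap 0.0288 F [-2.7 -2.8  8.1] T [-0.63  0.87 -0.39] q [-0.06  0.04 -0.68  0.24  0.11  1.05]
scene 291 215 scale 5.0
side 254 180 scale 5.0
```

View pics/n1.png

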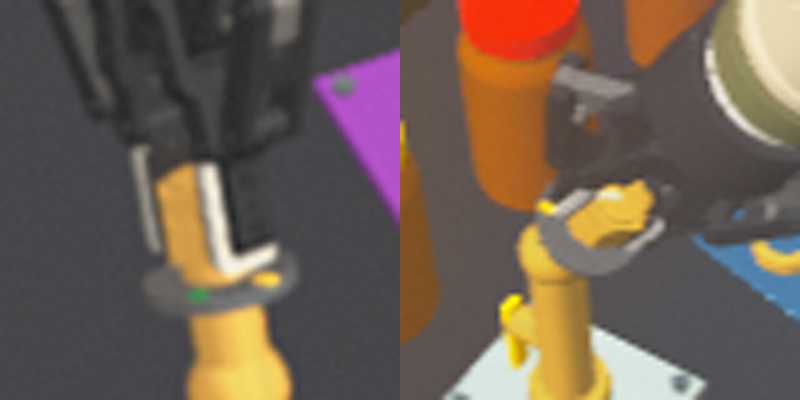

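The gripper hides the mark in both views, but the wrist torque and the hand angle agree that the nut is turning. I'll turn on to just short of the target, release, back off and look.

>>> carry_out([
  [-1,0,0,0,0,0,0.08],
  [-1,0,0,0,0,0,0.08],
  [-1,0,0,0,0,0,0.08],
  [-1,0,0,0,0,0,0],
  [-1,0,0,0,0,0,0],
  [-1,0,0,0,0,0,0],
])

```text
clock: 8.0
tcp_pos: [0.6087, 0.0761, 0.1743]
orientation: [-0.0, 0.946, 0.125, 0.3]
wrist_force: [-6.6, -4.3, 4.8]
finger_gap: 0.0281
```

```bash
python3 chk.py
```

```text
t 8.00 tcp-nut (collar axes) mm [-0.2 -1.2  5.6] phi 6.9 tilt [-0.1 -0.4] gap 0.0281 F [-3.1 -3.3  8. ] T [-0.71  0.94 -0.14] q [-0.06  0.04 -0.68  0.24  0.11  1.28]
```

>>> carry_out([
  [1,0,0,0,0,0,0],
  [1,0,0,0,0,0,0],
  [1,0,0,0,0,0,0],
  [1,0,0,0,0,0,0],
  [1,0,0,-0.02,0,0,0],
  [1,0,0,-0.035,0,0,0],
  [1,0,0,-0.035,0,0,0],
  [1,0,0,-0.035,0,0,0],
  [1,0,0,0,0,0,0],
  [1,0,0,0,0,0,0],
  [1,0,0,0,0,0,0],
])

```text
clock: 9.38
tcp_pos: [0.538, 0.0677, 0.275]
orientation: [-0.001, 0.946, 0.126, 0.299]
wrist_force: [0.2, -0.6, -0.0]
finger_gap: 0.0853
```

```bash
python3 chk.py; python3 look.py n2 wrist scene
```

```text
t 9.38 tcp-nut (collar axes) mm [ -0.8   0.7 129. ] phi 7.0 tilt [-0.2 -0.3] gap 0.0853 F [ 0.1 -0.6 -0.1] T [0.03 0.49 0.04] q [-0.09 -0.2  -0.62  0.55  0.13  1.25]
wrist 257 177 scale 3.3333333333333335
scene 291 215 scale 5.0
```

View pics/n2.png

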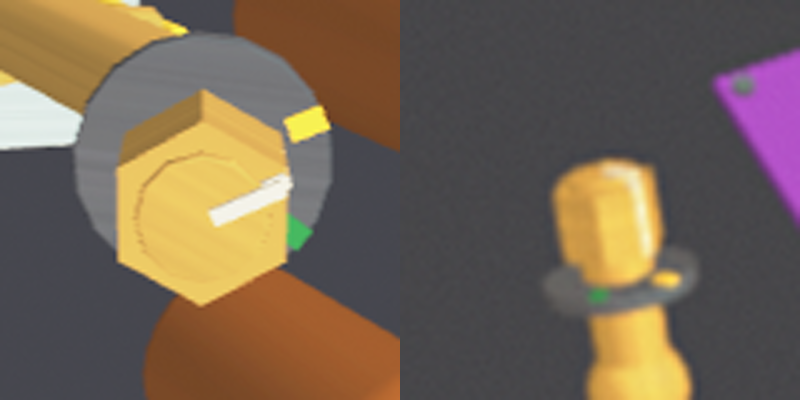

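The wrist crop shows the white mark running from (213,218) to (284,186), with yellow at (308,126) and green half hidden at (298,233). I'll work out the angles in their planes.

```bash
cat > mk.py <<'E'
from plan import *
p=np.load("outlet.npy"); c,R,_=neck(p); nut=np.load("nut.npy")
def onp(w,u,h):
    o,d=ray(w,u); N=R[:,2]; P=nut+h*N; X=R.T@(o+d*((P-o)@N)/(d@N)-P); return X[:2]
def hexfit(w,top,q0):
    rc=.015/np.cos(np.pi/6)
    def f(v):
        n=nut+R@np.array([v[0],v[1],0]); T=proj(w,[n+R@(ang(-np.degrees(v[2])+30+60*k)*rc+[0,0,.012]) for k in range(6)])
        return np.concatenate([T[np.argmin(np.linalg.norm(T-u,axis=1))]-u for u in top])
    r=least_squares(f,[0,0,q0]); print("hex fit shift mm",np.round(r.x[:2]*1e3,1),"q %.3f (mod 60deg)"%r.x[2],"res",np.round(np.abs(r.fun).max(),2)); return r.x
E
python3 - <<'E'
from mk import *
w=load("n2_wrist"); f=lambda a:(np.array(a,float)+.5)*120/400-.5+[257,177]
v=hexfit(w,[f(a) for a in [(117,171),(203,125),(289,178),(286,262),(201,305),(118,262)]],1.97); s0=v[:2]
for n,a,h in [("m0",(213,218),.015),("m1",(268,193),.015),("mrim",(287,184),.012),("yellow",(308,126),-.02),("y in",(289,134),-.02),("y out",(327,118),-.02),("green out",(303,240),-.02)]:
    X=onp(w,f(a),h)-s0; print(n,np.round(X*1e3,1),"%.1f"%np.degrees(np.arctan2(X[1],X[0])))
E
```

```text
hex fit shift mm [ 0.1 -0.7] q 1.987 (mod 60deg) res 1.5
m0 [1.7 1.3] 36.6
m1 [10.7  7. ] 33.4
mrim [14.   8.2] 30.2
yellow [19.6 10.8] 28.8
y in [16.1  8.7] 28.3
y out [23.1 12.9] 29.1
green out [ 22.1 -13. ] -30.5
```

The nut is at q≈1.975–1.99, with its mark within about 2° of yellow and not past it, so the hand part is done. Next I'll move above the wrench and look.

```bash
cat >> plan.py <<'E'
def downR(az):
    x=ang(az); z=np.array([0,0,-1.]); return Ro.from_matrix(np.column_stack([x,np.cross(z,x),z]))
E
python3 - <<'E'
from plan import *
st,R0=state(); line(st["tcp_pos"],R0,np.array([.471,-.105,.16]),downR(79.7),1)
E
```

```text
8 [[1,-0.0199,0.0178,0.0054,0.0509,-0.0616,-0.1362],[1,-0.0218,0.0153,0.0059,0.0509,-0.0616,-0.1362],[1,-0.0233,0.0125,0.0065,0.0509,-0.0616,-0.1362],[1,-0.0244,0.0096,0.0074,0.0509,-0.0616,-0.1362],[1,-0.025,0.0066,0.0086,0.0509,-0.0616,-0.1362],[1,-0.0252,0.0037,0.0098,0.0509,-0.0616,-0.1362],[1,-0.0248,0.0008,0.0113,0.0509,-0.0616,-0.1362],[1,-0.024,-0.0019,0.0128,0.0509,-0.0616,-0.1362]]
```

>>> carry_out([
  [1,-0.0199,0.0178,0.0054,0.051,-0.0616,-0.136],
  [1,-0.0218,0.0153,0.0059,0.051,-0.0616,-0.136],
  [1,-0.0233,0.0125,0.0065,0.051,-0.0616,-0.136],
  [1,-0.0244,0.0096,0.0074,0.051,-0.0616,-0.136],
  [1,-0.025,0.0066,0.0086,0.051,-0.0616,-0.136],
  [1,-0.0252,0.0037,0.0098,0.051,-0.0616,-0.136],
  [1,-0.0248,0.001,0.0113,0.051,-0.0616,-0.136],
  [1,-0.024,-0.002,0.0128,0.051,-0.0616,-0.136],
  [1,0,0,0,0,0,0],
  [1,0,0,0,0,0,0],
  [1,0,0,0,0,0,0],
])

```text
clock: 10.85
tcp_pos: [0.4716, -0.1045, 0.1619]
orientation: [0.001, 0.768, 0.64, 0.001]
wrist_force: [-0.4, 0.5, -0.1]
finger_gap: 0.0859
```

```bash
python3 - <<'E'
from plan import *
from workcell import env
w=env.read_camera("wrist"); pickle.dump(w,open("w2.pkl","wb")); st,R0=state()
print(st["clock"],st["tcp_pos"],np.round(R0.as_matrix(),3).tolist(),st["joint_pos"])
yaw=np.radians(-10.3); j=np.array([.584,-.126]); x=np.array([np.cos(yaw),np.sin(yaw)]); y=np.array([-x[1],x[0]])
im=w["color"][:,:,::-1].copy()
W=lambda a,b:[*(j+x*a+y*b),.018]
for a,b in [(-.115,0),(0,0),(-.19,0),(-.018,.016),(-.018,-.016),(-.018,0),(-.05,.01),(-.05,-.01),(-.18,.01),(-.18,-.01),(.022,.0)]:
    u=proj(w,W(a,b))[0]; cv2.circle(im,tuple(int(k) for k in u),2,(0,0,255),-1); print(a,b,u.round(1))
cv2.imwrite("pics/w2.png",im)
E
```

```text
10.9 [ 0.47161284 -0.10461433  0.1620369 ] [[0.181, 0.984, 0.003], [0.984, -0.181, 0.001], [0.001, 0.003, -1.0]] [-0.38571209  0.18198357 -0.34895851  1.03699361  0.00178279 -0.20420615]
-0.115 0 [313.1 223.8]
0 0 [313.6 373.1]
-0.19 0 [312.8 103.7]
-0.018 0.016 [335.6 352.1]
-0.018 -0.016 [291.5 352.2]
-0.018 0 [313.5 352.2]
-0.05 0.01 [327.7 312.9]
-0.05 -0.01 [299.1 312.9]
-0.18 0.01 [329.3 120.9]
-0.18 -0.01 [296.3 120.9]
0.022 0.0 [313.7 397.5]
```

View pics/w2.png

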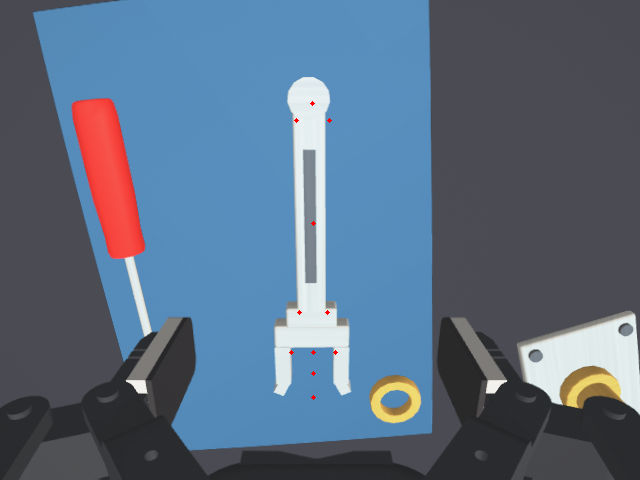

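The wrist view shows the wrench with its throat centre at about (312.5,347.5), its end disc at (308.7,98.5), and the grip region clear. The overlay is within a few mm.

```bash
python3 - <<'E'
from plan import *
w=load("w2"); im=w["color"]; g=cv2.cvtColor(im[:,:,::-1].copy(),cv2.COLOR_BGR2HSV)
m=((g[...,1]<60)&(g[...,2]>150)); 
for v in (130,160,190,220,250,280): 
    u=np.nonzero(m[v,270:350])[0]+270; print(v,u.min(),u.max(),onz(w,((u.min()+u.max())/2,v),.018)[:2], np.linalg.norm(onz(w,(u.min()-.5,v),.018)-onz(w,(u.max()+.5,v),.018)))
u=np.nonzero(m[330,260:370])[0]+260; print("head",u.min(),u.max())
e=onz(w,(308.7,98.5),.018); t=onz(w,(312.5,347.5),.018); d=(t-e)/np.linalg.norm(t-e); print(e,t,np.linalg.norm(t-e),"yaw",np.degrees(np.arctan2(d[1],d[0])))
j=t+.018*d; print("jaw",j,"grip",j-.115*d)
E
```

```text
130 293 324 [ 0.41172245 -0.09738533] 0.019506795457599445
160 293 324 [ 0.42963896 -0.10075289] 0.019909632065263742
190 294 324 [ 0.4483544  -0.10394946] 0.019702596953910904
220 295 325 [ 0.46794645 -0.106968  ] 0.020144897772784373
250 296 325 [ 0.488382   -0.11045442] 0.019951566701945613
280 296 325 [ 0.50974964 -0.11444714] 0.020439340653091373
head 274 348
[ 0.39365709 -0.09387053  0.018     ] [ 0.56227492 -0.12279912  0.018     ] 0.17108136643313096 yaw -9.735063692328294
jaw [ 0.58001572 -0.12584279  0.018     ] grip [ 0.4666717  -0.10639714  0.018     ]
```

```bash
python3 - <<'E'
from plan import *
st,R0=state(); line(st["tcp_pos"],R0,np.array([.4667,-.1066,.025]),downR(80.2),1,N=5)
E
```

```text
5 [[1,-0.0006,-0.001,0.0274,0.0006,-0.0002,-0.0021],[1,-0.0006,-0.001,0.0274,0.0006,-0.0002,-0.0021],[1,-0.0006,-0.0009,0.0274,0.0006,-0.0002,-0.0021],[1,-0.0006,-0.0009,0.0274,0.0006,-0.0002,-0.0021],[1,-0.0006,-0.0009,0.0274,0.0006,-0.0002,-0.0021]]
```

>>> carry_out([
  [1,-0.0006,-0.001,0.027,0.0006,0,-0.002],
  [1,-0.0006,-0.001,0.027,0.0006,0,-0.002],
  [1,-0.0006,-0.0009,0.027,0.0006,0,-0.002],
  [1,-0.0006,-0.0009,0.027,0.0006,0,-0.002],
  [1,-0.0006,-0.0009,0.02,0.0006,0,-0.002],
  [1,0,0,0.005,0,0,0],
  [1,0,0,0,0,0,0],
  [1,0,0,0,0,0,0],
])

```text
clock: 11.9
tcp_pos: [0.4673, -0.1073, 0.0295]
orientation: [0.0, 0.765, 0.644, 0.0]
wrist_force: [0.0, -0.4, 0.6]
finger_gap: 0.0853
```

```bash
python3 - <<'E'
from plan import *
st,R0=state(); print(st["tcp_pos"],st["wrist_force"]); line(st["tcp_pos"],R0,np.array([.4667,-.1066,.025]),downR(80.2),1,N=1)
E
```

```text
[ 0.46725164 -0.10725653  0.02946031] [ 0.01978808 -0.36460468  0.6334941 ]
1 [[1,0.0006,-0.0007,0.0045,0.0007,-0.0005,0.0001]]
```

>>> carry_out([
  [1,0.0006,-0.0007,0.004,0,0,0],
  [0,0,0,0,0,0,0],
  [-0.3,0,0,0,0,0,0],
  [-0.5,0,0,0,0,0,0],
  [-1,0,0,0,0,0,0],
  [-1,0,0,0,0,0,0],
  [-1,0,0,0,0,0,0],
  [-1,0,0,0,0,0,0],
  [-1,0,0,0,0,0,0],
], grip_force=100)

```text
clock: 13.02
tcp_pos: [0.4659, -0.1065, 0.025]
orientation: [-0.0, 0.765, 0.644, -0.0]
wrist_force: [-1.3, -0.1, 5.4]
finger_gap: 0.0172
```

>>> carry_out([
  [-1,0,0,-0.01,0,0,0],
  [-1,0,0,-0.04,0,0,0],
  [-1,0,0,-0.05,0,0,0],
  [-1,0,0,-0.05,0,0,0],
  [-1,0,0,-0.05,0,0,0],
  [-1,0,0,0,0,0,0],
  [-1,0,0,0,0,0,0],
  [-1,0,0,0,0,0,0],
])

```text
clock: 14.02
tcp_pos: [0.4647, -0.106, 0.2225]
orientation: [-0.003, 0.765, 0.644, -0.001]
wrist_force: [-0.4, -0.7, -3.1]
finger_gap: 0.0171
```

```bash
python3 - <<'E'
from plan import *
from workcell import env
w=env.read_camera("wrist"); pickle.dump(w,open("w3.pkl","wb")); st,R0=state(); print(st["tcp_pos"],st["finger_gap"],st["wrist_force"],np.round(R0.as_matrix(),3).tolist())
cv2.imwrite("pics/w3.png",w["color"][:,:,::-1])
E
```

```text
[ 0.46484311 -0.10602332  0.22258866] 0.017124168701827567 [ 0.66180725  0.81905282 -3.67856348] [[0.17, 0.985, -0.005], [0.985, -0.17, 0.003], [0.002, -0.005, -1.0]]
```

View pics/w3.png

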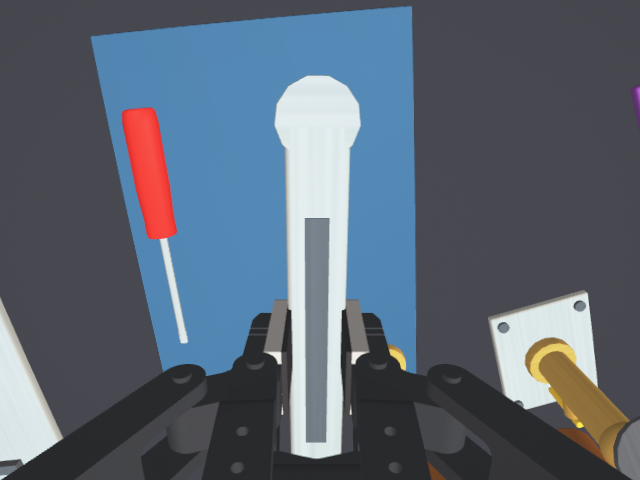

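The wrench is held square in the fingers: the handle axis is at column 318 and the end disc's top at row 75.5, where 75.7 was predicted. Next is the pre-approach pose, with the wrench axis at 96.6° in collar axes, which keeps the handle on the side away from the purple outlet.

```bash
cat >> plan.py <<'E'
JAW=np.array([0,.1158,.014])   # jaw centre in tool frame
def wpose(theta,back,nut,p,h=0.):
    "tool pose putting the jaw 'back' m short of the nut, wrench x at theta in collar axes"
    c,R,_=neck(p); T=toolR(theta+90,p); return nut-back*(R@ang(theta))+h*R[:,2]-T.apply(JAW),T
def wst(nut,p):
    st,R0=state(); c,R,_=neck(p); y=R.T@R0.as_matrix()[:,1]; th=np.arctan2(y[1],y[0]); d=R.T@(st["tcp_pos"]+R0.apply(JAW)-nut)
    print("t %.2f"%st["clock"],"theta %.1f"%np.degrees(th),"jaw-nut along/across/up mm",np.round(1e3*np.array([d[0]*np.cos(th)+d[1]*np.sin(th),-d[0]*np.sin(th)+d[1]*np.cos(th),d[2]]),1),"gap %.4f"%st["finger_gap"],"F tool",np.round(R0.inv().apply(st["wrist_force"]),1),"T tool",np.round(R0.inv().apply(st["ft_torque"]),2),"q",np.round(st["joint_pos"],2)); return st,R0
E
python3 - <<'E'
from plan import *
p=np.load("outlet.npy"); nut=np.load("nut.npy")
st,R0=wst(nut,p); P,T=wpose(96.6,.06,nut,p); print(P); line(st["tcp_pos"],R0,P,T,-1)
E
```

```text
t 14.07 theta -21.9 jaw-nut along/across/up mm [  46.3 -193.2   66.9] gap 0.0171 F tool [0.9 0.5 3.7] T tool [0.1  0.06 0.04] q [-0.39  0.14 -0.25  1.19  0.   -0.22]
[ 0.64563265 -0.09375782  0.19285779]
13 [[-1,0.0033,0.0136,0.0022,-0.0432,-0.0356,-0.1485],[-1,0.0013,0.0138,0.0027,-0.0432,-0.0356,-0.1485],[-1,-0.0006,0.0137,0.0033,-0.0432,-0.0356,-0.1485],[-1,-0.0025,0.0133,0.004,-0.0432,-0.0356,-0.1485],[-1,-0.0043,0.0126,0.0046,-0.0432,-0.0356,-0.1485],[-1,-0.0059,0.0117,0.0053,-0.0432,-0.0356,-0.1485],[-1,-0.0073,0.0104,0.0061,-0.0432,-0.0356,-0.1485],[-1,-0.0085,0.009,0.0068,-0.0432,-0.0356,-0.1485],[-1,-0.0095,0.0073,0.0074,-0.0432,-0.0356,-0.1485],[-1,-0.0102,0.0055,0.0081,-0.0432,-0.0356,-0.1485],[-1,-0.0106,0.0036,0.0086,-0.0432,-0.0356,-0.1485],[-1,-0.0106,0.0017,0.0091,-0.0432,-0.0356,-0.1485],[-1,-0.0104,-0.0003,0.0095,-0.0432,-0.0356,-0.1485]]
```

>>> carry_out([
  [-1,0.0033,0.0136,0.0022,-0.0432,-0.0356,-0.1485],
  [-1,0.0013,0.0138,0.0027,-0.0432,-0.0356,-0.1485],
  [-1,-0.0006,0.0137,0.0033,-0.0432,-0.0356,-0.1485],
  [-1,-0.0025,0.0133,0.004,-0.0432,-0.0356,-0.1485],
  [-1,-0.0043,0.0126,0.0046,-0.0432,-0.0356,-0.1485],
  [-1,-0.0059,0.0117,0.0053,-0.0432,-0.0356,-0.1485],
  [-1,-0.0073,0.0104,0.006,-0.0432,-0.0356,-0.1485],
  [-1,-0.0085,0.009,0.0068,-0.0432,-0.0356,-0.1485],
  [-1,-0.0095,0.0073,0.0074,-0.0432,-0.0356,-0.1485],
  [-1,-0.01,0.0055,0.008,-0.0432,-0.0356,-0.1485],
  [-1,-0.0106,0.0036,0.0086,-0.0432,-0.0356,-0.1485],
  [-1,-0.0106,0.0017,0.009,-0.0432,-0.0356,-0.1485],
  [-1,-0.0104,0,0.0095,-0.0432,-0.0356,-0.1485],
  [-1,0,0,0,0,0,0],
  [-1,0,0,0,0,0,0],
  [-1,0,0,0,0,0,0],
])

```text
clock: 16.08
tcp_pos: [0.646, -0.0937, 0.1954]
orientation: [0.302, -0.124, 0.945, 0.004]
wrist_force: [-0.7, -0.1, -2.7]
finger_gap: 0.0169
```

```bash
python3 - <<'E'
from plan import *
from workcell import env
p=np.load("outlet.npy"); nut=np.load("nut.npy")
st,R0=wst(nut,p); P,T=wpose(96.6,.06,nut,p); line(st["tcp_pos"],R0,P,T,-1)
out=[]
W=lambda a,b,h:st["tcp_pos"]+R0.apply(JAW+[ -b,a,-h])
for k in ("scene","side"):
    w=env.read_camera(k); pickle.dump(w,open(f"n3_{k}.pkl","wb"))
    u=proj(w,nut)[0]; x,y=int(u[0]-60),int(u[1]-45); im=cv2.resize(w["color"][y:y+100,x:x+100,::-1],(400,400),interpolation=cv2.INTER_CUBIC)
    f=lambda X:tuple(int(i) for i in ((proj(w,X)[0]-[x,y]+.5)*4-.5))
    for X in [W(-.018,.016,.007),W(-.018,-.016,.007),W(.022,.019,.007),W(.022,-.019,.007),W(-.018,.027,.007),W(-.018,-.027,.007)]: cv2.circle(im,f(X),3,(0,0,255),-1)
    cv2.circle(im,f(nut),3,(255,0,0),-1); out.append(im)
cv2.imwrite("pics/n3.png",np.hstack(out))
E
```

```text
t 16.07 theta 96.6 jaw-nut along/across/up mm [-60.2  -1.7   1.7] gap 0.0169 F tool [2.1 0.2 1.8] T tool [-0.02  0.84 -0.05] q [-0.4   0.12 -0.53  0.38  0.3  -2.14]
1 [[-1,0.0017,0.0002,0.0019,-0.0014,0.0021,0.0001]]
```

View pics/n3.png

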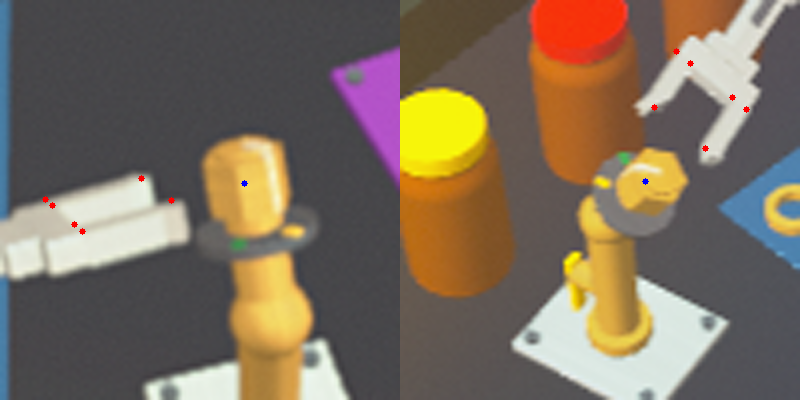

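The scene half shows the wrench head left of the nut, with tips at about (152,178) and (185,203). In the side half the tips are at (640,110) and (710,160). The prongs straddle the nut's axis, and the jaw looks perhaps 4 mm further forward than modelled. I've viewed 11 pictures and one is left, so I'll slide on by force feedback.

>>> carry_out([
  [-1,0.0017,0,0.0019,-0.0014,0.002,0],
  [-1,0,0.01,0,0,0,0],
  [-1,0,0.01,0,0,0,0],
  [-1,0,0.01,0,0,0,0],
  [-1,0,0,0,0,0,0],
  [-1,0,0,0,0,0,0],
])

```text
clock: 16.92
tcp_pos: [0.6392, -0.065, 0.1913]
orientation: [0.301, -0.125, 0.945, 0.004]
wrist_force: [0.4, 0.0, -3.0]
finger_gap: 0.0173
```

```bash
cat > w.py <<'E'
from plan import *
p=np.load("outlet.npy"); nut=np.load("nut.npy"); wst(nut,p)
E
python3 w.py
python3 - <<'E'
from h import *
# white-wrench mask extents in n3 views, for tip position check
for k in ("scene","side"):
    w=load("n3_"+k); g=cv2.cvtColor(w["color"][:,:,::-1].copy(),cv2.COLOR_BGR2HSV); print(k,w["color"].shape)
E
```

```text
t 16.93 theta 96.7 jaw-nut along/across/up mm [-30.5  -0.4  -0. ] gap 0.0173 F tool [1.4 0.1 2.7] T tool [ 0.02  0.85 -0.12] q [-0.35  0.1  -0.57  0.35  0.28 -2.1 ]
scene (480, 640, 3)
side (480, 640, 3)
```

>>> carry_out([
  [-1,0.0004,0.005,0,0,0,0],
  [-1,0,0.005,0,0,0,0],
  [-1,0,0.005,0,0,0,0],
  [-1,0,0,0,0,0,0],
  [-1,0,0,0,0,0,0],
])

```text
clock: 17.55
tcp_pos: [0.6352, -0.0507, 0.1899]
orientation: [0.301, -0.125, 0.945, 0.004]
wrist_force: [0.1, -0.9, -2.5]
finger_gap: 0.0169
```

```bash
python3 w.py
```

```text
t 17.55 theta 96.7 jaw-nut along/across/up mm [-15.6   0.1  -0.1] gap 0.0169 F tool [ 1.6 -0.7  2. ] T tool [-0.02  0.89 -0.11] q [-0.32  0.09 -0.58  0.34  0.26 -2.08]
```

>>> carry_out([
  [-1,0,0.004,0,0,0,0],
  [-1,0,0.004,0,0,0,0],
  [-1,0,0.003,0,0,0,0],
  [-1,0,0,0,0,0,0],
  [-1,0,0,0,0,0,0],
])

```text
clock: 18.18
tcp_pos: [0.6326, -0.0401, 0.1891]
orientation: [0.301, -0.125, 0.945, 0.004]
wrist_force: [-0.2, -0.4, -2.9]
finger_gap: 0.0174
```

```bash
python3 w.py
```

```text
t 18.18 theta 96.7 jaw-nut along/across/up mm [-4.6  0.2 -0.1] gap 0.0174 F tool [ 1.9 -0.1  2.2] T tool [-0.01  0.82 -0.04] q [-0.3   0.08 -0.6   0.33  0.25 -2.06]
```

>>> carry_out([
  [-1,0,0.002,0,0,0,0],
  [-1,0,0.002,0,0,0,0],
  [-1,0,0,0,0,0,0],
  [-1,0,0,0,0,0,0],
])

```text
clock: 18.68
tcp_pos: [0.6316, -0.0362, 0.1889]
orientation: [0.301, -0.125, 0.945, 0.004]
wrist_force: [-0.3, 0.5, -3.2]
finger_gap: 0.0171
```

```bash
python3 w.py; python3 - <<'E'
from plan import *
from workcell import env
# compare wrench mask in scene/side with model prong outline (numeric): tip extremes along the wrench axis
p=np.load("outlet.npy"); nut=np.load("nut.npy"); st,R0=state()
W=lambda a,b,h:st["tcp_pos"]+R0.apply(JAW+[-b,a,-h])
for k in ("scene","side"):
    w=env.read_camera(k); pickle.dump(w,open(f"n4_{k}.pkl","wb"))
    g=cv2.cvtColor(w["color"][:,:,::-1].copy(),cv2.COLOR_BGR2HSV)
    m=((g[...,1]<45)&(g[...,2]>150)).astype(np.uint8); n,l,s_,_=cv2.connectedComponentsWithStats(m)
    o=proj(w,W(0,0,0))[0]; print(k,"jaw px",o,"nut px",proj(w,nut)[0])
    d=proj(w,W(.02,0,0))[0]-o; px_per_mm=np.linalg.norm(d)/20; d/=np.linalg.norm(d)
    pr=np.array([proj(w,W(a,b,h))[0] for a in (.012,.022) for b in (-.027,-.02,.02,.027) for h in (-.007,.007)])
    v,u=np.nonzero(m); q=np.c_[u,v]-o; near=np.abs(q).max(1)<40; q=q[near]; t=q@d
    print(" model tip extreme px along %.1f, mask extreme %.1f"%(((pr-o)@d).max(), t.max()),"px/mm %.2f"%px_per_mm)
E
```

```text
t 18.68 theta 96.7 jaw-nut along/across/up mm [-0.7  0.2 -0.1] gap 0.0171 F tool [1.9 0.8 2.5] T tool [ 0.02  0.86 -0.13] q [-0.29  0.08 -0.6   0.33  0.25 -2.06]
scene jaw px [331.44909584 258.64976524] nut px [331.84494245 258.50901891]
 model tip extreme px along 18.1, mask extreme 18.8 px/mm 0.57
side jaw px [294.07297612 220.85955492] nut px [293.89836366 221.00333291]
 model tip extreme px along 10.8, mask extreme 50.3 px/mm 0.37
```

No contact force as it slid on, and the scene mask agrees with the model to about 1 mm. I'll turn a little about the nut centre and check that the torque rises.

>>> carry_out([
  [-1,0.0058,0.0001,0,0,0,0.05],
  [-1,0.0058,0.0001,0,0,0,0.05],
  [-1,0.0058,0.0001,0,0,0,0.05],
  [-1,0.0058,0.0001,0,0,0,0.05],
  [-1,0,0,0,0,0,0],
  [-1,0,0,0,0,0,0],
])

```text
clock: 19.52
tcp_pos: [0.6129, -0.0395, 0.1755]
orientation: [0.299, -0.03, 0.953, 0.034]
wrist_force: [0.2, 0.4, -3.5]
finger_gap: 0.017
```

```bash
python3 w.py
```

```text
t 19.52 theta 85.3 jaw-nut along/across/up mm [-0.8  0.2 -0.1] gap 0.0170 F tool [1.8 0.3 3. ] T tool [ 0.14  0.93 -0.26] q [-0.31  0.06 -0.66  0.3   0.26 -1.87]
```

>>> carry_out([
  [-1,0.0058,0.0002,0,0,0,0.05],
  [-1,0.0058,0.0002,0,0,0,0.05],
  [-1,0.0058,0.0001,0,0,0,0.05],
  [-1,0.0058,0.0001,0,0,0,0.05],
])

```text
clock: 20.02
tcp_pos: [0.5944, -0.0383, 0.163]
orientation: [0.295, 0.066, 0.951, 0.064]
wrist_force: [0.8, 0.0, -2.6]
finger_gap: 0.0173
```

```bash
python3 w.py
```

```text
t 20.02 theta 73.8 jaw-nut along/across/up mm [-0.9 -0.8 -0. ] gap 0.0173 F tool [ 0.8 -0.3  2.6] T tool [ 0.34  0.69 -0.67] q [-0.32  0.04 -0.71  0.26  0.26 -1.68]
```

The torque about the tool axis rose to 0.67 N m, so the nut is engaged. I'll carry on.

>>> carry_out([
  [-1,0.007,0.0002,0,0,0,0.06],
  [-1,0.007,0.0002,0,0,0,0.06],
  [-1,0.007,0.0002,0,0,0,0.06],
  [-1,0.007,0.0002,0,0,0,0.06],
  [-1,0.007,0.0002,0,0,0,0.06],
  [-1,0.007,0.0002,0,0,0,0.06],
  [-1,0.007,0.0002,0,0,0,0.06],
  [-1,0.007,0.0002,0,0,0,0.06],
])

```text
clock: 21.02
tcp_pos: [0.5516, -0.0169, 0.1355]
orientation: [0.272, 0.29, 0.908, 0.132]
wrist_force: [0.9, -1.0, -2.4]
finger_gap: 0.0169
```

```bash
python3 w.py
```

```text
t 21.02 theta 46.3 jaw-nut along/across/up mm [-0.7 -1.2  0.1] gap 0.0169 F tool [-0.2 -1.3  2.3] T tool [ 0.82  0.38 -0.68] q [-0.31 -0.01 -0.85  0.17  0.25 -1.18]
```

>>> carry_out([
  [-1,0.0046,0.0001,0,0,0,0.04],
  [-1,0.0046,0.0001,0,0,0,0.04],
  [-1,0.0046,0.0001,0,0,0,0.04],
  [-1,0.0046,0.0001,0,0,0,0.04],
])

```text
clock: 21.52
tcp_pos: [0.5397, -0.0048, 0.1284]
orientation: [0.26, 0.362, 0.882, 0.153]
wrist_force: [0.1, -1.6, -3.1]
finger_gap: 0.017
```

```bash
python3 w.py
```

```text
t 21.52 theta 37.1 jaw-nut along/across/up mm [-0.6 -1.3  0. ] gap 0.0170 F tool [-0.1 -2.5  2.5] T tool [ 0.98  0.22 -0.69] q [-0.28 -0.02 -0.89  0.14  0.24 -1.01]
```

>>> carry_out([
  [-1,0.0046,0.0001,0,0,0,0.04],
  [-1,0.0046,0.0001,0,0,0,0.04],
])

```text
clock: 21.78
tcp_pos: [0.5343, 0.0021, 0.1254]
orientation: [0.254, 0.397, 0.867, 0.163]
wrist_force: [0.1, -2.4, -3.2]
finger_gap: 0.0171
```

```bash
python3 w.py
```

```text
t 21.77 theta 32.5 jaw-nut along/across/up mm [-0.5 -1.4  0. ] gap 0.0171 F tool [-0.9 -3.   2.5] T tool [ 1.04  0.09 -0.71] q [-0.27 -0.03 -0.9   0.13  0.23 -0.91]
```

>>> carry_out([
  [-1,0.0046,0.0001,0,0,0,0.04],
  [-1,0.0046,0.0001,0,0,0,0.04],
])

```text
clock: 22.02
tcp_pos: [0.5293, 0.0094, 0.1227]
orientation: [0.247, 0.431, 0.85, 0.173]
wrist_force: [1.7, -1.9, -3.4]
finger_gap: 0.0176
```

```bash
python3 w.py
```

```text
t 22.02 theta 27.9 jaw-nut along/across/up mm [-0.5 -1.4  0. ] gap 0.0176 F tool [-1.5 -1.7  3.6] T tool [ 1.09  0.02 -0.67] q [-0.25 -0.04 -0.92  0.11  0.22 -0.82]
```

>>> carry_out([
  [-1,0.0046,0.0001,0,0,0,0.04],
])

```text
clock: 22.15
tcp_pos: [0.527, 0.0133, 0.1214]
orientation: [0.243, 0.448, 0.842, 0.178]
wrist_force: [0.5, -3.3, -2.8]
finger_gap: 0.0167
```

```bash
python3 w.py
```

```text
t 22.15 theta 25.6 jaw-nut along/across/up mm [-0.5 -1.4 -0. ] gap 0.0167 F tool [-2.3 -2.9  2.3] T tool [ 1.1  -0.   -0.66] q [-0.25 -0.04 -0.93  0.11  0.22 -0.77]
```

>>> carry_out([
  [-1,0.0046,0.0001,0,0,0,0.04],
  [-1,0,0,0,0,0,0],
])

```text
clock: 22.4
tcp_pos: [0.5248, 0.0174, 0.1203]
orientation: [0.24, 0.464, 0.833, 0.183]
wrist_force: [0.7, -1.8, -4.5]
finger_gap: 0.0169
```

```bash
python3 w.py; python3 - <<'E'
from mk import *
from workcell import env
# try: where is the white mark? list near-white pixels close to nut in scene & side, mapped to cap-top plane, collar axes
for k in ("scene","side"):
    w=env.read_camera(k); pickle.dump(w,open(f"n5_{k}.pkl","wb")); g=cv2.cvtColor(w["color"][:,:,::-1].copy(),cv2.COLOR_BGR2HSV)
    o=proj(w,nut+.015*R[:,2])[0].round().astype(int); pts=[]
    for v in range(o[1]-12,o[1]+13):
        for u in range(o[0]-12,o[0]+13):
            if g[v,u,1]<70 and g[v,u,2]>170:
                X=onp(w,(u,v),.015)*1e3
                if np.hypot(*X)<16: pts.append([u,v,*X.round(1),round(float(np.degrees(np.arctan2(X[1],X[0]))))])
    print(k,o,len(pts)); print([tuple(float(a) for a in q) for q in pts][:40])
E
```

```text
t 22.40 theta 23.4 jaw-nut along/across/up mm [-0.4 -1.   0. ] gap 0.0169 F tool [-0.9 -2.8  3.9] T tool [ 1.18 -0.07 -0.52] q [-0.24 -0.04 -0.93  0.1   0.21 -0.73]
scene [330 250] 13
[(324.0, 249.0, -13.7, -7.5, -151.0), (330.0, 249.0, -5.7, 0.9, 171.0), (322.0, 250.0, -10.8, -11.7, -133.0), (323.0, 250.0, -9.4, -10.3, -133.0), (329.0, 250.0, -1.5, -1.9, -129.0), (330.0, 250.0, -0.2, -0.5, -110.0), (321.0, 251.0, -6.6, -14.4, -114.0), (322.0, 251.0, -5.2, -13.0, -112.0), (329.0, 251.0, 3.9, -3.2, -39.0), (330.0, 251.0, 5.2, -1.8, -19.0), (321.0, 252.0, -1.1, -15.7, -94.0), (329.0, 252.0, 9.3, -4.6, -26.0), (329.0, 253.0, 14.6, -5.9, -22.0)]
side [297 219] 13
[(293.0, 213.0, 15.0, -4.1, -15.0), (295.0, 213.0, 11.6, -7.9, -34.0), (296.0, 213.0, 9.9, -9.8, -45.0), (297.0, 213.0, 8.2, -11.7, -55.0), (298.0, 213.0, 6.5, -13.7, -64.0), (292.0, 214.0, 15.2, -0.3, -1.0), (295.0, 214.0, 10.1, -6.0, -31.0), (296.0, 214.0, 8.4, -7.9, -43.0), (296.0, 215.0, 6.9, -5.9, -41.0), (297.0, 215.0, 5.2, -7.8, -56.0), (297.0, 216.0, 3.7, -5.9, -58.0), (297.0, 217.0, 2.2, -4.0, -61.0), (298.0, 217.0, 0.5, -5.9, -85.0)]
```

>>> carry_out([
  [-1,0.0046,0.0001,0,0,0,0.04],
  [-1,0.0046,0.0001,0,0,0,0.04],
])

```text
clock: 22.75
tcp_pos: [0.521, 0.0254, 0.1184]
orientation: [0.232, 0.498, 0.813, 0.193]
wrist_force: [1.1, -3.3, -2.2]
finger_gap: 0.0172
```

```bash
python3 w.py
```

```text
t 22.75 theta 18.7 jaw-nut along/across/up mm [-0.1 -1.6  0. ] gap 0.0172 F tool [-3.  -1.8  2.2] T tool [ 0.98 -0.51 -0.73] q [-0.22 -0.05 -0.94  0.09  0.2  -0.63]
```

```bash
cat > yaw.py <<'E'
from plan import *
from workcell import env
w=env.read_camera("wrist"); st,R0=state(); pickle.dump(w,open("wy.pkl","wb"))
def f(w):
    g=cv2.cvtColor(w["color"][:,:,::-1].copy(),cv2.COLOR_BGR2HSV); m=(g[...,1]<45)&(g[...,2]>140); P=[]
    for v in range(155,215,5):
        u=np.nonzero(m[v,200:440])[0]+200
        if len(u)>20: P.append([v,u.min(),u.max()])
    P=np.array(P,float); K=w["K"]; X=[]
    # back-project in tool frame onto plane z=.007
    o=np.array([-.00054,-.08149,-.12334]); cz=np.array([-.00366,.30838,.95126]); cx=np.array([1,0,0.]); cx-=cz*(cx@cz); cx/=np.linalg.norm(cx); cy=np.cross(cz,cx)
    for v,a,b in P:
        n=cv2.undistortPoints(np.array([[[(a+b)/2,v]]]),K,w["dist"])[0,0]; d=cx*n[0]+cy*n[1]+cz; t=(.007-o[2])/d[2]; q=o+t*d; X.append(q[:2]*1e3)
    X=np.array(X); s=np.polyfit(X[:,1],X[:,0],1); print("widths px",(P[:,2]-P[:,1]).tolist()); print("x at y=0: %.1f mm, yaw about tool z %.1f deg (wrench y-axis dir)"%(s[1],np.degrees(np.arctan(-s[0]))))
f(load("w3")); f(w)
E
python3 yaw.py; python3 w.py
```

```text
widths px [64.0, 64.0, 64.0, 64.0, 62.0, 62.0, 62.0, 62.0, 62.0, 62.0, 62.0, 61.0]
x at y=0: -1.0 mm, yaw about tool z 0.3 deg (wrench y-axis dir)
widths px [64.0, 64.0, 64.0, 63.0, 63.0, 63.0, 63.0, 63.0, 63.0, 61.0, 61.0, 61.0]
x at y=0: -1.1 mm, yaw about tool z -0.4 deg (wrench y-axis dir)
t 22.80 theta 18.7 jaw-nut along/across/up mm [-0.  -1.2  0.1] gap 0.0172 F tool [-1.9 -1.7  2. ] T tool [ 0.86 -0.2  -0.48] q [-0.22 -0.05 -0.94  0.09  0.2  -0.63]
```

The wrench hasn't twisted in the grip (under 1°), but its angle of 18.7° is past where the stop should be. I'll use the last picture to see how it sits on the nut.

```bash
python3 - <<'E'
from mk import *
from workcell import env
st,R0=state(); W=lambda a,b,h:st["tcp_pos"]+R0.apply(JAW+[-b,a,-h]); out=[]
for k in ("scene","side"):
    w=env.read_camera(k); pickle.dump(w,open(f"n6_{k}.pkl","wb"))
    u=proj(w,nut)[0]; x,y=int(u[0]-28),int(u[1]-28); S=400/56
    im=cv2.resize(w["color"][y:y+56,x:x+56,::-1],(400,400),interpolation=cv2.INTER_CUBIC); raw=im.copy()
    f=lambda X:tuple(int(i) for i in ((proj(w,X)[0]-[x,y]+.5)*S-.5))
    for h in (.007,-.007):
        L=[W(a,b,h) for a,b in [(.022,.027),(-.035,.027),(-.035,-.027),(.022,-.027),(.022,-.02),(.012,-.016),(-.018,-.016),(-.018,.016),(.012,.016),(.022,.02)]]
        cv2.polylines(im,[np.array([f(X) for X in L])],True,(0,0,255) if h>0 else (255,0,0),1)
    for a,cl in ((30,(0,255,255)),(-30,(0,255,0))): cv2.line(im,f(c+R@ang(a)*.018),f(c+R@ang(a)*.026),cl,1)
    print(k,x,y,S); out.append(np.vstack([cv2.resize(raw,(300,300)),cv2.resize(im,(300,300))]))
cv2.imwrite("pics/n6.png",np.hstack(out))
E
```

```text
scene 303 230 7.142857142857143
side 265 193 7.142857142857143
```

View pics/n6.png

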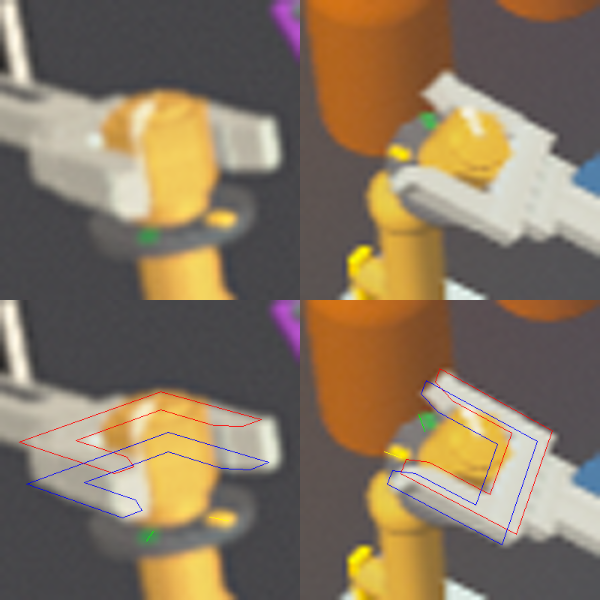

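The picture shows the wrench seated around the nut. The scene mark runs from (329.5,251) to (328.5,252.5) and the side mark from (298.5,217.5) to (295,212.8). I'll compare those with projections of the mark at candidate angles.

```bash
python3 - <<'E'
from mk import *
for k in ("scene","side"):
    w=load("n6_"+k); print(k,"centre",proj(w,nut+.015*R[:,2])[0].round(1))
    for a in (0,-15,-25,-30,-35,-45):
        print("  ",a,"cap r9",proj(w,nut+R@(ang(a)*.009+[0,0,.015]))[0].round(1),"rim r15.5",proj(w,nut+R@(ang(a)*.0155+[0,0,.012]))[0].round(1))
    g=cv2.cvtColor(w["color"][:,:,::-1].copy(),cv2.COLOR_BGR2HSV).astype(int); o=proj(w,nut+.015*R[:,2])[0].round().astype(int)
    # saturation-weighted: brass sat high, white low
    S=g[o[1]-9:o[1]+8,o[0]-9:o[0]+10,1]; print(o); print(S)
E
```

```text
scene centre [330.3 250. ]
   0 cap r9 [331.6 251.3] rim r15.5 [332.9 254. ]
   -15 cap r9 [330.2 251.6] rim r15.5 [330.5 254.5]
   -25 cap r9 [329.3 251.7] rim r15.5 [328.9 254.8]
   -30 cap r9 [328.8 251.8] rim r15.5 [328.1 254.8]
   -35 cap r9 [328.4 251.8] rim r15.5 [327.3 254.9]
   -45 cap r9 [327.5 251.8] rim r15.5 [325.8 254.9]
[330 250]
[[  7  11  10  10  10  10  10  14  10  17  14  10  14  10  14  10  14  10
    7]
 [ 14  10  11  10  13  10  17  17  11   7  10  10  14  14  14  10  14  10
   10]
 [ 14  14   7  17  14  10  10   4  10  10  17  10  14   7  11  13   4  11
   14]
 [ 14   7  10  14  14  14  14  14  14  17  14  14  17  14  17  10  10  21
   10]
 [  4  10  10   7   7  14  14  14  18  21  24  28  24  28  28  28  21  17
   17]
 [ 14  14  15  14  14  21  21  18  17  26  50  71  72  70  68  50  28  14
   31]
 [ 11   7   3   8  20  37  53  93 120 118 125 136 147 152 146 138 120  88
   50]
 [ 19  21  20  28  53  97 129 148 136 118 125 152 169 169 167 163 160 151
  139]
 [ 26  28  34  52  90 135 153 135  94  70  88 144 171 166 164 163 163 165
  163]
 [ 26  37  65  99 138 15
[... 1648 characters left out ...]
 183 182 147 119 144 179 182 176  90  17  15
   12]
 [134 181 181 185 182 180 180 182 182 177 175 177 181 181 179 132  21   8
   14]
 [166 181 182 181 182 184 181 184 179 180 179 180 181 182 181 176  45   7
   13]
 [182 181 181 182 181 183 182 179 183 181 182 182 181 181 180 180  94  26
   13]
 [180 181 182 182 182 181 183 182 181 181 181 182 181 183 183 151  61  15
   12]
 [181 181 181 182 182 182 181 181 181 181 181 182 182 177 180  53   8  13
   14]
 [ 62  62  99 158 186 183 183 183 180 175 177 173 176 178  91  22  10  13
   14]
 [ 18  19  22  43  99 155 176 174 180 181 181 180 180 134  29   7  14  14
   15]
 [ 15  16  17  19  20  39  81 143 165 167 170 172 151  67  11   9  13  12
   14]]
```

The scene mark edge sits at column 328.1, which matches −30° (green). The side view gives about −30 to −37°. The moment about the nut has reached roughly 1.1 N m, above the 0.9 N m of friction before the stop. I'll unload the wrench to the aligned angle, slide it off and measure the nut unobstructed.

>>> carry_out([
  [-1,-0.0067,0.0002,0,0,0,-0.058],
  [-1,-0.0067,0.0002,0,0,0,-0.058],
  [-1,-0.0067,0.0002,0,0,0,-0.058],
  [-1,-0.0067,0.0002,0,0,0,-0.058],
  [-1,-0.0067,0.0002,0,0,0,-0.058],
  [-1,0,0,0,0,0,0],
  [-1,0,0,0,0,0,0],
])

```text
clock: 23.78
tcp_pos: [0.5366, -0.0015, 0.1263]
orientation: [0.256, 0.375, 0.877, 0.157]
wrist_force: [-0.4, -0.2, -2.4]
finger_gap: 0.0172
```

```bash
python3 w.py
```

```text
t 23.77 theta 35.3 jaw-nut along/across/up mm [-1.1 -0.  -0.3] gap 0.0172 F tool [ 0.8 -1.5  1.7] T tool [ 0.78  0.55 -0.09] q [-0.28 -0.03 -0.89  0.14  0.24 -0.97]
```

>>> carry_out([
  [-1,0.0058,0.0001,0,0,0,0.05],
  [-1,0.0058,0.0001,0,0,0,0.05],
  [-1,0,0,0,0,0,0],
])

```text
clock: 24.15
tcp_pos: [0.5299, 0.0076, 0.1227]
orientation: [0.248, 0.418, 0.857, 0.17]
wrist_force: [0.3, -0.1, -3.6]
finger_gap: 0.0171
```

```bash
python3 w.py
```

```text
t 24.15 theta 29.7 jaw-nut along/across/up mm [-1.1  0.3 -0.2] gap 0.0171 F tool [ 0.7 -1.7  3.1] T tool [ 0.83  0.42 -0.05] q [-0.26 -0.03 -0.91  0.12  0.23 -0.86]
```

>>> carry_out([
  [-1,0.0058,0.0001,0,0,0,0.05],
  [-1,0.0058,0.0001,0,0,0,0.05],
  [-1,0,0,0,0,0,0],
])

```text
clock: 24.52
tcp_pos: [0.5247, 0.0168, 0.1201]
orientation: [0.24, 0.46, 0.835, 0.182]
wrist_force: [-0.0, 0.7, -3.3]
finger_gap: 0.0175
```

```bash
python3 w.py
```

```text
t 24.52 theta 24.0 jaw-nut along/across/up mm [-0.8 -0.3 -0.1] gap 0.0175 F tool [ 1.4 -1.4  2.7] T tool [ 0.9   0.43 -0.19] q [-0.24 -0.04 -0.93  0.1   0.22 -0.74]
```

>>> carry_out([
  [-1,0.0058,0.0001,0,0,0,0.05],
  [-1,0.0058,0.0001,0,0,0,0.05],
  [-1,0,0,0,0,0,0],
])

```text
clock: 24.9
tcp_pos: [0.521, 0.0267, 0.1187]
orientation: [0.232, 0.5, 0.811, 0.194]
wrist_force: [3.7, -0.6, -2.7]
finger_gap: 0.0171
```

```bash
python3 w.py; python3 yaw.py
```

```text
t 24.90 theta 18.4 jaw-nut along/across/up mm [ 0.6 -1.2  0.4] gap 0.0171 F tool [-1.5  1.   4.2] T tool [ 0.52 -0.08 -0.54] q [-0.21 -0.05 -0.94  0.09  0.2  -0.62]
widths px [64.0, 64.0, 64.0, 64.0, 62.0, 62.0, 62.0, 62.0, 62.0, 62.0, 62.0, 61.0]
x at y=0: -1.0 mm, yaw about tool z 0.3 deg (wrench y-axis dir)
widths px [64.0, 64.0, 64.0, 63.0, 63.0, 63.0, 62.0, 62.0, 62.0, 62.0, 62.0, 62.0]
x at y=0: -1.3 mm, yaw about tool z -0.1 deg (wrench y-axis dir)
```

>>> carry_out([
  [-1,0.0058,0.0001,0,0,0,0.05],
  [-1,0.0035,0.0001,0,0,0,0.03],
])

```text
clock: 25.2
tcp_pos: [0.5181, 0.0345, 0.1176]
orientation: [0.225, 0.533, 0.79, 0.203]
wrist_force: [5.2, -3.8, -2.0]
finger_gap: 0.0172
```

```bash
python3 w.py; python3 - <<'E'
from mk import *
from workcell import env
for k in ("scene","side"):
    w=env.read_camera(k); pickle.dump(w,open(f"n7_{k}.pkl","wb"))
    g=cv2.cvtColor(w["color"][:,:,::-1].copy(),cv2.COLOR_BGR2HSV).astype(int)
    if k=="scene":
        for v in range(248,257): r=180-g[v,325:334,1]; r=np.clip(r-60,0,None); print(v,"mark col %.2f"%(325+(r*np.arange(9)).sum()/max(r.sum(),1)),r.sum())
E
```

```text
t 25.20 theta 13.7 jaw-nut along/across/up mm [ 1.  -2.2  0.4] gap 0.0172 F tool [-5.   1.5  4.3] T tool [ 0.41 -0.86 -0.95] q [-0.19 -0.05 -0.95  0.08  0.19 -0.52]
248 mark col 325.63 116
249 mark col 329.04 136
250 mark col 329.49 189
251 mark col 328.81 181
252 mark col 328.47 133
253 mark col 328.27 123
254 mark col 328.09 107
255 mark col 327.80 51
256 mark col 328.00 23
```

The moment is now about 1.5 N m and the mark column hasn't changed from 328.1, so the nut is against the hard stop. I'll unload, realign and slide the wrench off.

>>> carry_out([
  [-1,-0.0062,0.0002,0,0,0,-0.054],
  [-1,-0.0062,0.0002,0,0,0,-0.054],
  [-1,-0.0062,0.0002,0,0,0,-0.054],
  [-1,-0.0062,0.0002,0,0,0,-0.054],
  [-1,-0.0062,0.0002,0,0,0,-0.054],
  [-1,-0.0062,0.0002,0,0,0,-0.054],
  [-1,-0.0062,0.0002,0,0,0,-0.04],
  [-1,0,0,0,0,0,0],
  [-1,0,0,0,0,0,0],
])

```text
clock: 26.42
tcp_pos: [0.5359, -0.001, 0.1258]
orientation: [0.255, 0.382, 0.874, 0.159]
wrist_force: [-0.7, 0.1, -3.5]
finger_gap: 0.0169
```

```bash
python3 w.py
```

```text
t 26.43 theta 34.4 jaw-nut along/across/up mm [-1.4 -0.9 -0.4] gap 0.0169 F tool [ 1.6 -2.   2.5] T tool [ 0.8   0.54 -0.09] q [-0.28 -0.03 -0.9   0.13  0.24 -0.95]
```

>>> carry_out([
  [-1,0.0009,0,0,0,0,0],
  [-1,0,-0.008,0,0,0,0],
  [-1,0,-0.012,0,0,0,0],
  [-1,0,-0.02,0,0,0,0],
  [-1,0,-0.02,0,0,0,0],
  [-1,0,0,-0.02,0,0,0],
  [-1,0,0,-0.03,0,0,0],
  [-1,0,0,0,0,0,0],
  [-1,0,0,0,0,0,0],
])

```text
clock: 27.55
tcp_pos: [0.4725, -0.0445, 0.1383]
orientation: [0.256, 0.382, 0.874, 0.159]
wrist_force: [-0.1, -0.1, -2.3]
finger_gap: 0.0172
```

```bash
python3 w.py; python3 yaw.py; python3 - <<'E'
from mk import *
from workcell import env
st,R0=state(); print(st["tcp_pos"])
T=downR(80.2); A=np.array([.466,-.1065,.16]); line(st["tcp_pos"],R0,A,T,-1)
for k in ("scene","side"):
    w=env.read_camera(k); pickle.dump(w,open(f"n8_{k}.pkl","wb"))
    g=cv2.cvtColor(w["color"][:,:,::-1].copy(),cv2.COLOR_BGR2HSV).astype(int); o=proj(w,nut+.015*R[:,2])[0].round().astype(int)
    if k=="scene":
        for v in range(248,264,2): r=np.clip(120-g[v,323:336,1],0,None); print(v,"mark col %.2f"%(323+(r*np.arange(13)).sum()/max(r.sum(),1)),r.sum())
        for a in (-25,-30,-35): print(a,[proj(w,nut+R@(ang(a)*.0157+[0,0,h]))[0].round(1).tolist() for h in (.012,0,-.012)])
    hs=g[...,0]; m=((hs>50)&(hs<75)&(g[...,1]>90)); m[:o[1]-30]=0;m[o[1]+40:]=0;m[:,:o[0]-30]=0;m[:,o[0]+30:]=0
    v,u=np.nonzero(m); print(k,"green",u.mean().round(2),v.mean().round(2),len(u),"pred",proj(w,c+R@ang(-30)*p[4])[0].round(1))
E
```

```text
t 27.55 theta 34.4 jaw-nut along/across/up mm [-61.3  -0.9  49.6] gap 0.0172 F tool [ 0.7 -1.2  1.8] T tool [ 0.82  0.46 -0.03] q [-0.47 -0.17 -0.96  0.25  0.34 -1.12]
widths px [64.0, 64.0, 64.0, 64.0, 62.0, 62.0, 62.0, 62.0, 62.0, 62.0, 62.0, 61.0]
x at y=0: -1.0 mm, yaw about tool z 0.3 deg (wrench y-axis dir)
widths px [64.0, 64.0, 63.0, 63.0, 63.0, 63.0, 63.0, 63.0, 62.0, 61.0, 61.0, 61.0]
x at y=0: -1.2 mm, yaw about tool z 0.3 deg (wrench y-axis dir)
[ 0.47238198 -0.04425367  0.13792285]
7 [[-1,-0.0072,-0.0049,-0.0038,0.0895,0.0128,0.1268],[-1,-0.0077,-0.0043,-0.0035,0.0895,0.0128,0.1268],[-1,-0.0081,-0.0036,-0.0033,0.0895,0.0128,0.1268],[-1,-0.0085,-0.0028,-0.0031,0.0895,0.0128,0.1268],[-1,-0.0088,-0.002,-0.003,0.0895,0.0128,0.1268],[-1,-0.0089,-0.0011,-0.003,0.0895,0.0128,0.1268],[-1,-0.009,-0.0002,-0.003,0.0895,0.0128,0.1268]]
248 mark col 323.90 251
250 mark col 329.23 199
252 mark col 328.50 132
254 mark col 328.07 108
256 mark col 328.00 21
258 mark col 328.56 34
260 mark col 328.80 44
262 mark col 329.16 19
-25 [[328.8, 254.8], [330.1, 261.7], [331.4, 268.6]]
-30 [[328.0, 254.9], [329.3, 261.8], [330.5, 268.7]]
-35 [[327.2, 254.9], [328.5, 261.8], [329.8, 268.7]]
scene green 330.2 273.6 5 pred [330.7 273.5]
side green 288.6 214.8 5 pred [287.4 215.7]
```

The mark's side line is at columns 328.07 (v=254) and 329.16 (v=262), against 328.0 and 329.3 predicted for −30°, so the nut stands at green. Now I'll take the wrench back to the mat.

>>> carry_out([
  [-1,-0.0072,-0.0049,-0.0038,0.0895,0.0128,0.1268],
  [-1,-0.0077,-0.0043,-0.0035,0.0895,0.0128,0.1268],
  [-1,-0.0081,-0.0036,-0.0033,0.0895,0.0128,0.1268],
  [-1,-0.0085,-0.0028,-0.003,0.0895,0.0128,0.1268],
  [-1,-0.0088,-0.002,-0.003,0.0895,0.0128,0.1268],
  [-1,-0.009,-0.0011,-0.003,0.0895,0.0128,0.1268],
  [-1,-0.009,-0.0002,-0.003,0.0895,0.0128,0.1268],
  [-1,0,0,0,0,0,0],
  [-1,0,0,0,0,0,0],
  [-1,0,0,0,0,0,0],
])

```text
clock: 28.95
tcp_pos: [0.4655, -0.1059, 0.1603]
orientation: [0.0, 0.764, 0.645, 0.0]
wrist_force: [-0.9, 0.4, -3.7]
finger_gap: 0.0171
```

```bash
python3 - <<'E'
from plan import *
st,R0=state(); print(st["clock"],st["tcp_pos"],st["finger_gap"],np.round(R0.as_matrix(),3).tolist())
line(st["tcp_pos"],R0,np.array([.466,-.1065,.045]),downR(80.2),-1,N=4)
E
```

```text
28.95 [ 0.46551611 -0.10585146  0.16025321] 0.01706049543305153 [[0.168, 0.986, 0.0], [0.986, -0.168, 0.0], [0.0, 0.0, -1.0]]
4 [[-1,-0.0001,0.0001,0.0288,0.0001,-0.0,0.0005],[-1,-0.0001,0.0001,0.0288,0.0001,-0.0,0.0005],[-1,-0.0001,0.0001,0.0288,0.0001,-0.0,0.0005],[-1,-0.0001,0.0001,0.0288,0.0001,-0.0,0.0005]]
```

>>> carry_out([
  [-1,0,0,0.0288,0,0,0],
  [-1,0,0,0.0288,0,0,0],
  [-1,0,0,0.0288,0,0,0],
  [-1,0,0,0.0288,0,0,0],
  [-1,0,0,0.008,0,0,0],
  [-1,0,0,0.006,0,0,0],
  [-1,0,0,0,0,0,0],
  [-1,0,0,0,0,0,0],
])

```text
clock: 29.95
tcp_pos: [0.4671, -0.1069, 0.0324]
orientation: [0.001, 0.765, 0.644, 0.001]
wrist_force: [-1.4, -1.0, -3.2]
finger_gap: 0.0173
```

```bash
python3 -c "
from plan import *
st,R0=state(); print(st['clock'],st['tcp_pos'],st['wrist_force'],st['ft_torque'])"
```

```text
29.95 [ 0.46711394 -0.10687663  0.03241056] [-1.3739442  -1.03313541 -3.16021301] [-0.0025368   0.13834911 -0.01209089]
```

>>> carry_out([
  [-1,0,0,0.003,0,0,0],
  [-1,0,0,0.002,0,0,0],
  [-1,0,0,0.001,0,0,0],
  [-1,0,0,0,0,0,0],
  [-1,0,0,0,0,0,0],
])

```text
clock: 30.58
tcp_pos: [0.4663, -0.1066, 0.0255]
orientation: [0.0, 0.765, 0.644, 0.0]
wrist_force: [-0.0, 0.2, -2.8]
finger_gap: 0.017
```

```bash
python3 -c "
from plan import *
st,R0=state(); print(st['clock'],st['tcp_pos'],st['wrist_force'],st['ft_torque'])"
```

```text
30.575 [ 0.46632478 -0.10660519  0.02547288] [-0.01943137  0.16666575 -2.82364468] [-0.03472847  0.16848488 -0.01240026]
```

>>> carry_out([
  [-1,0,0,0.001,0,0,0],
  [-1,0,0,0,0,0,0],
  [-0.4,0,0,0,0,0,0],
  [-0.2,0,0,0,0,0,0],
  [0.2,0,0,0,0,0,0],
  [0.6,0,0,0,0,0,0],
  [1,0,0,0,0,0,0],
  [1,0,0,0,0,0,0],
  [1,0,0,-0.01,0,0,0],
  [1,0,0,-0.03,0,0,0],
  [1,0,0,-0.05,0,0,0],
  [1,0,0,-0.05,0,0,0],
  [1,0,0,0,0,0,0],
  [1,0,0,0,0,0,0],
])

```text
clock: 32.33
tcp_pos: [0.4661, -0.1065, 0.1646]
orientation: [0.0, 0.765, 0.644, 0.0]
wrist_force: [0.2, 0.1, -0.2]
finger_gap: 0.0856
```

```bash
python3 - <<'E'
from mk import *
from workcell import env
st,R0=state(); print(st["clock"],st["tcp_pos"],st["finger_gap"],st["wrist_force"])
w=env.read_camera("wrist"); pickle.dump(w,open("w9.pkl","wb")); g=cv2.cvtColor(w["color"][:,:,::-1].copy(),cv2.COLOR_BGR2HSV)
m=((g[...,1]<60)&(g[...,2]>150)); P=[]
for v in range(130,290,30):
    u=np.nonzero(m[v,260:370])[0]+260; a=onz(w,(u.min()-.5,v),.018);b=onz(w,(u.max()+.5,v),.018); P.append((a+b)[:2]/2); print(v,P[-1].round(4),"width %.4f"%np.linalg.norm(a-b))
P=np.array(P); s_=np.polyfit(P[:,0],P[:,1],1); print("yaw",np.degrees(np.arctan(s_[0])))
# bystanders: masks before/after in scene
a=load("scene")["color"].astype(int); w=env.read_camera("scene"); b=w["color"].astype(int); pickle.dump(w,open("end_scene.pkl","wb"))
D=(np.abs(a-b).max(2)>40).astype(np.uint8); n,l,S,C=cv2.connectedComponentsWithStats(D)
print([ (S[i,:5].tolist()) for i in range(1,n) if S[i,4]>8])
E
```

```text
32.325 [ 0.46612628 -0.10649812  0.16460752] 0.0856381159518215 [ 0.22263136  0.07091457 -0.21809571]
130 [ 0.4068 -0.0954] width 0.0197
160 [ 0.4249 -0.0985] width 0.0201
190 [ 0.4438 -0.1021] width 0.0199
220 [ 0.4635 -0.1054] width 0.0203
250 [ 0.4841 -0.109 ] width 0.0195
280 [ 0.5057 -0.1127] width 0.0199
yaw -9.909984218006134
[[123, 0, 162, 157, 7815], [195, 0, 11, 8, 66], [229, 0, 139, 126, 6585], [361, 0, 7, 9, 29], [252, 9, 6, 3, 16], [264, 17, 4, 4, 11], [159, 22, 11, 3, 20], [152, 27, 6, 6, 28], [313, 33, 18, 7, 61], [341, 33, 13, 4, 34], [221, 44, 7, 30, 83], [0, 46, 27, 50, 739], [239, 67, 6, 10, 10], [265, 68, 9, 7, 23], [245, 78, 5, 3, 9], [185, 86, 5, 4, 12], [190, 102, 3, 3, 9], [173, 168, 15, 6, 55], [233, 168, 19, 6, 61], [179, 178, 3, 4, 9], [189, 201, 6, 15, 44], [241, 202, 7, 15, 55], [327, 245, 11, 23, 59], [342, 250, 3, 14, 17], [212, 290, 6, 5, 9]]
```

The wrench lies flat on the mat within about 1 mm of its old position, with yaw −9.9°. In the before/after scene difference, only the nut and the arm changed. Handing in.

```bash
python3 -c "
from workcell import env
print(env.hand_in())"
```

```text
the job is handed in; nothing more can be done
None
```

The nut was turned by hand to the yellow mark, then tightened with the wrench to its stop at the green mark. The wrench is back flat on the blue mat and released. The job was handed in at about 32 s with the arm clear.

- **Hand turn:** I gripped the nut and turned it from about 0.23 rad to 1.975–1.99 rad. The white mark was within about 2° of yellow and, as far as I could measure, not past it. The wrench had not touched the nut by then.
- **Wrench turn:** At the end the moment on the nut rose to about 1.5 N m while the mark stayed still, so it was against the stop. With the wrench off, the scene camera put the mark at about −30 to −31°; green is −30°.
- **Wrench and bystanders:** The wrench lies within about 1 mm of its old place, at yaw −9.9°. In the before/after scene picture, only the nut and the arm had visibly changed.
- **What disagreed:**
  - At the stop the wrench had turned further, to 14–19°, than its clearance on the nut explains (about 28°). That fits some springiness at the contacts or stop; I did not pin it down.
  - The side camera read the mark at −30 to −37°, less precisely than the scene camera.
  - My 12 picture views were used up, so the last checks were numeric only. I did not repeat the close wrist view of the nut at the end.

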